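# Clear a glaze-test firing from its pile

## Task

A test firing stands on the ware board as one pile. Take it apart from the top down, one piece at a time, lowering each piece gently onto its own place and letting go: the blue beaker upright on the middle of the banding wheel, the white setter disc flat inside the tray of used setters, the blue tile over both pins of the register that holds the blue master tile until it lies flat on the master, and last the batt squarely on top of the pile of batts. Drop nothing, do not tip the beaker over, and leave the white jug where it stands.

Things in the scene. Friction and masses are not known exactly. Their poses are not given: they have to be found in the camera images.
- beaker_c (a point): Blue porcelain beaker without handle, top of the pile: 58 mm high, outside diameter 38 mm at the foot, 45 mm at 12 mm up and 47 mm at the rim, wall 4 mm, open at the top with a white inner floor, 110 g. The point is on its axis half-way up (29 mm above its foot); z up along its axis. It stands loose on the setter disc, within about 3 mm of its middle.
- setter_c (a point): White biscuit setter disc, second in the pile: diameter 54 mm, 10 mm thick, flat, 55 g. The point is its centre, half-way up; z up. It lies loose on the blue tile, near its middle and clear of the holes.
- tile_c (a point): Blue glazed test tile, third in the pile: 56 mm (its x) by 120 mm (its y), 10 mm thick, 150 g, with two through holes of 12 mm diameter on its long centre line, 48 mm either side of the centre (96 mm apart). The point is the centre of the tile, half-way up; z up. Half a turn makes no difference. It lies loose on the batt.
- batt_c (a point): Sand-coloured refractory batt (kiln plate), bottom of the pile: 68 mm (its x) by 165 mm (its y), 14 mm thick, 300 g. The point is its centre, half-way up; z up. It lies loose on a fixed light wooden ware board, 95 by 200 mm and 15 mm thick.
- wheel_top (a point): Banding wheel: low round grey turntable with dark centring rings, head of 144 mm diameter, top 55 mm above the bench, on a spindle and round foot; fixed, it does not turn. The point is the centre of its top face. Place for the beaker.
- tray_free (a point): Grey open tray for used setters, fixed: 130 (its x) by 190 mm (its y) outside, rim 24 mm above the bench, walls and floor 4 mm thick. Two used white setters (54 mm discs, 10 mm each) lie one on the other at its +y end. The point lies on the inner floor in the middle of the free part, 35 mm to -y of the tray's middle. Place for the setter disc.
- blue_register_seat (a point): Blue register, fixed: dark oak block 76 (its x) by 156 mm (its y), 14 mm high, with a fixed blue master tile (56 by 120 mm, 10 mm thick) and two upright brass pins, 6 mm in diameter with pointed tips, 48 mm either side of the middle along y, standing 26 mm out of the master. The point is the centre of the master's top face, 24 mm above the bench. Place for the blue tile; half a turn is all the same.
- green_register_seat (a point): Green register: the same block, pins and sizes as the blue register but with a pale green master tile; the point likewise. Nothing belongs on it now.
- batt_pile_top (a point): Pile of two sand-coloured batts (68 mm along its x by 165 mm along its y) on two wooden battens; fixed. The point is the centre of its top face, 38 mm above the bench. Place for the batt. Half a turn makes no difference.
- jug_c (a point): Small white porcelain jug, loose, 60 mm high, 44 mm in diameter, with a looped handle on one side. The point is on its axis, half-way up. A bystander, to be left where it stands.
Things that resemble listed ones, but are neither listed nor needed, are in the scene too. What is meant by the part that bears setter_c is not black, and is the larger of those in its own colour.

How it is judged:
By the outcome, as a careful person would: the job done as asked, in the order asked, and still so for the second after the job is handed in, with the robot touching nothing.
It also fails if it takes over 112 s, if anything falls off the work surface, if the arm or the gripper's body presses on something with over 40 N, if the wrist force passes 120 N, or if a joint passes its speed limit or range.

## Robot

A 6-joint arm with a two-finger parallel gripper is mounted at the origin on the work surface. World frame = base frame: x ahead of the robot, y to its left, z up, the work surface at z = 0. Lengths are in mm, angles in degrees, forces in N, time in s.
With the tool pointing down it reaches from about 350 to 850 mm from the base axis. Payload 8.1 kg.
Tool frame: the origin (TCP) lies midway between the tips of the shut fingers; the grasp point (between the pads) lies 19 mm behind it (hold_point_z is the distance from the TCP to the grasp point, in mm); z points along the fingers, y is the direction in which the jaws open and shut (so a half turn about z gives the same grasp; the last joint's range is limited). The gripper opens to 85 mm and grips with 20 to 120 N. Pads are 22 mm wide; open, the fingers measure 114 mm over their backs; the gripper's body (76 mm by 85 mm) begins 54 mm behind the grasp point. The pads swing forward as they close: fully open they stand 13 mm farther back than shut.
Start: joints at [-69.465, 7.471, 85.268, -0, 87.261, -4.893], TCP at [257.644, -541.871, 231.292] pointing down, gripper open.
Joint ranges: [-169.43, 169.43], [-51.17, 129.36], [1.28, 143.12], [-76.62, 256.62], [0, 156.53], [-152.29, 152.29]. Speed limits (degrees/s): [136.94, 136.94, 159.86, 180, 180, 180].

## Interface

Orientations are given as [roll, pitch, yaw] about the fixed x, y, z axes, in that order (R = Rz(yaw) Ry(pitch) Rx(roll)).
In Python, from bench import sense, snapshot, camera_params, hand_in, hold_point_z gives the robot as it stands.
- The arm moves only by the tool servo_tool, never from a script. Its argument "motion" is a list of rows, each a list of 7 numbers: the finger opening in mm, from 0 to 85.4, then the shift along the tool's x, y, z in mm, then the turn, a rotation vector about the tool's x, y, z in rad. A call has 1 to 10 rows; each row shifts and turns the pose as measured when the row begins, along the tool's axes as they then stand; what a row does not reach is not made up. A row lasts 1/10 s, in which the tool goes at most 50 mm and 8.59 degrees, less where a joint would pass 70% of its speed; a pose out of reach is approached as far as the arm can. A call with a gripper value outside its range is refused whole. The fingers move at their own pace and stop on an object; "force" is the grip in N (left out, the last holds). Time passes only in rows, so rows that do not move let the fingers close. It gives the time, the measured TCP pose, the force and the opening at its end, in the units of the state.
- sense(): the state, without advancing time (a new reading comes with each control period).
- snapshot(name): name is "side" or "top"; returns the picture (400x640x3 uint8, blue, green, red); there is no depth.
- camera_params(name): a dict with "fx", "fy", "cx", "cy" (pixels), "R" (3x3) and "t" (3): a world point X has camera coordinates R X + t. Camera axes: x right, y down, z forward; pixel columns grow to the right and rows downward; lengths in mm; the calibration is good to about 2 mm. A picture is of the moment at which its call begins. camera_params takes no time and is no camera call.
- hand_in(): hands the job in, once; it reports no verdict.
The state is a dict: "time": time; "joint_pos": joint angles; "qd": joint speeds; "joint_efforts": joint torques, N m; "tool_pos": TCP position; "tcp_rot": TCP orientation; "ft_force": force on the tool from outside, world axes, zero at the start; "wrist_torque": the same for the moment, N m; "finger_gap": finger opening in mm.
Only numpy, scipy, OpenCV 4.12 (cv2) and the standard library are available. Lean on these libraries where they do the work, as an engineer would, in place of code of your own. Each camera call takes 0.05 s, during which the arm holds its last target. There are 200 camera calls.

## Working session

There is one attempt and no reset: what is moved stays moved. The work goes in short steps, Python scripts to look and compute and a tool call to move; the robot and the scene stay as the last step left them, time stands still between calls to the robot, and variables do not carry over. Pictures are saved under pics/ and viewed, about 12 in all and at most 16, crops included, and the job is handed in when it is done.

Besides the shell and the picture viewer there is one more tool, called after ">>>" as a command line: name --pt "numbers of a row" for each row, then --argument value for the rest. servo_tool: Moves the arm, as the interface text tells. Its arguments: {"type":"object","properties":{"motion":{"type":"array"},"force":{"type":"number"}},"required":["motion"]}

```bash
mkdir -p pics; ls; python3 - <<'E'
from bench import *
import cv2, numpy as np
for n in ("side","top"):
    im=snapshot(n); cv2.imwrite(f"pics/{n}0.png",im)
    p=camera_params(n); print(n,p, "campos",-np.array(p["R"]).T@np.array(p["t"]))
print(sense(), hold_point_z)
E
```

```text
pics
side {'fx': 476.92643250976096, 'fy': 476.92643250976096, 'cx': 324.1026579564121, 'cy': 200.78857267028383, 'R': array([[-0.89247665, -0.45085408,  0.01469814],
       [-0.25698704,  0.48139327, -0.83798459],
       [ 0.37073319, -0.75165891, -0.54549591]]), 't': array([505.86122049, 198.36262025, 964.64976693])} campos [144.81826565 857.6667574  685.00210185]
top {'fx': 369.1390553219772, 'fy': 369.1390553219772, 'cx': 317.90431634605915, 'cy': 196.98198111560475, 'R': array([[-0.00716913, -0.99952568, -0.02995035],
       [-0.99692693,  0.00948057, -0.0777613 ],
       [ 0.07800836,  0.02930083, -0.99652203]]), 't': array([ 12.73731555, 567.46336932, 910.84675605])} campos [494.75716909 -19.33716948 952.18703271]
{'time': 0.1, 'joint_pos': array([-6.94650978e+01,  7.51200629e+00,  8.53234994e+01, -6.25737314e-04,
        8.72591027e+01, -4.89269567e+00]), 'qd': array([-0.09104212, -0.16364096, -0.12165915, -0.12797028,  0.07504956,
        0.1152544 ]), 'joint_efforts': array([ 4.03551476e-04, -5.70952785e+01, -5.01940084e+01, -2.00681425e-04,
        8.13406426e-03, -1.32162736e-04]), 'tool_pos': array([ 257.47196826, -541.4133589 ,  230.33212567]), 'tcp_rot': array([-1.79905683e+02, -7.44644028e-03,  2.54276222e+01]), 'ft_force': array([ 0.57953112, -0.15774253,  0.02702873]), 'wrist_torque': array([ 0.05017571, -0.02953099,  0.01697357]), 'finger_gap': 85.24163269475218} 18.700000000000003
```

View pics/top0.png

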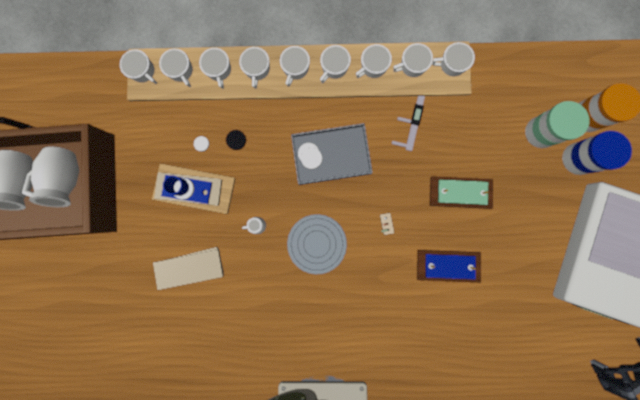

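View pics/side0.png

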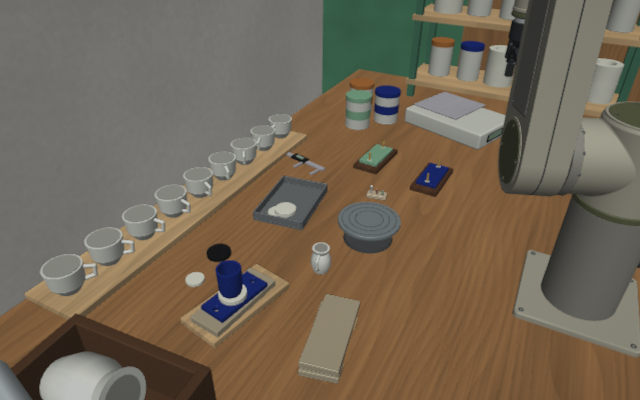

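The top view has the pile at about (193,188), wheel (317,244), tray (332,155), blue register (449,267), green (462,192), batt pile (188,269) and jug (255,226). A loose white and a loose black disc (decoys) lie at (201,144) and (236,140). The side view agrees. Next I enlarge.

```bash
python3 - <<'E'
import cv2
t=cv2.imread("pics/top0.png"); s=cv2.imread("pics/side0.png")
def crop(im,x0,y0,w,h,k,n):
    c=cv2.resize(im[y0:y0+h,x0:x0+w],None,fx=k,fy=k,interpolation=cv2.INTER_CUBIC)
    for i in range(0,w,10): cv2.line(c,(i*k,0),(i*k,4 if i%50 else 12),(0,255,255),1)
    for i in range(0,h,10): cv2.line(c,(0,i*k),(4 if i%50 else 12,i*k),(0,255,255),1)
    cv2.imwrite(n,c)
crop(t,145,155,130,100*1,6,"pics/c1.png")
crop(t,280,120,220,165,3,"pics/c2.png")
E
```

```text
(no output)
```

View pics/c1.png

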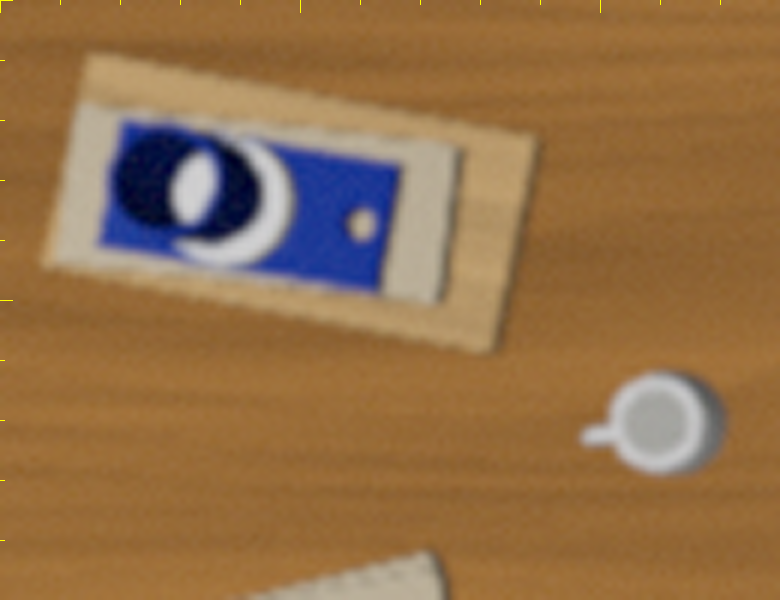

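View pics/c2.png

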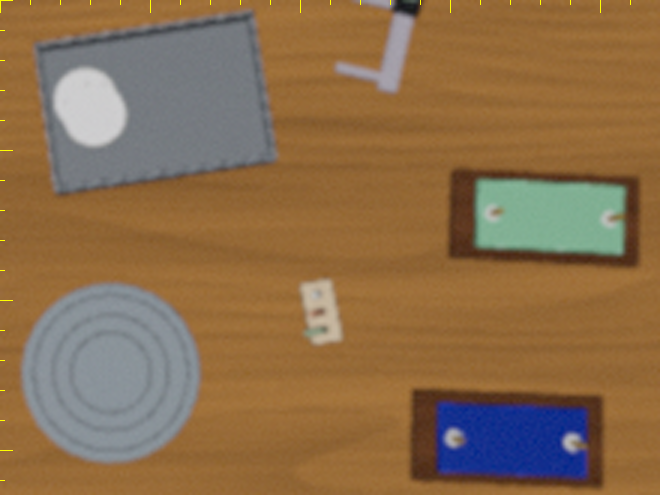

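Crop c1 (6x, origin 145,155) shows the tile top corners at (122,121), (402,163), (381,293), (98,246), the visible hole at (361,226), and batt top corners at (78,100), (461,147), (440,302). The beaker rim's left edge is near x=112. Crop c2 (3x, origin 280,120) shows the tray rim corners at (37,44), (254,11), (276,160), (56,193), the wheel centre at (110,372), and the blue master corners at (437,402), (589,408), (586,480), (436,473). I'll fit poses and overlay the model on both views.

```bash
cat > h.py <<'E'
import numpy as np, cv2
from scipy.optimize import least_squares
from bench import *
P={n:camera_params(n) for n in("top","side")}
def proj(n,X):
    p=P[n]; c=np.atleast_2d(X)@np.array(p["R"]).T+np.array(p["t"])
    return np.c_[p["fx"]*c[:,0]/c[:,2]+p["cx"],p["fy"]*c[:,1]/c[:,2]+p["cy"]]
def back(n,uv,z):
    p=P[n];R=np.array(p["R"]);C=-R.T@np.array(p["t"])
    uv=np.atleast_2d(uv);d=np.c_[(uv[:,0]-p["cx"])/p["fx"],(uv[:,1]-p["cy"])/p["fy"],np.ones(len(uv))]@R
    return C+d*((z-C[2])/d[:,2])[:,None]
def full(c,k,o): return (np.array(c,float)+.5)/k-.5+np.array(o)
def rect(x,y,yaw,w,l,z):
    a=np.radians(yaw);M=np.array([[np.cos(a),-np.sin(a)],[np.sin(a),np.cos(a)]])
    q=np.array([[1,1],[1,-1],[-1,-1],[-1,1]])*[w/2,l/2]   # +x+y, +x-y, -x-y, -x+y  = img UL,UR,LR,LL
    return np.c_[q@M.T+[x,y],np.full(4,z)]
def fitrect(n,uv,idx,w,l,z):
    uv=np.array(uv);x0=back(n,uv,z)[:,:2].mean(0)
    r=least_squares(lambda p:(proj(n,rect(*p,w,l,z)[idx])-uv).ravel(),[*x0,0])
    return r.x,np.abs(r.fun).max()
def circ(x,y,r,z,n=48):
    t=np.linspace(0,2*np.pi,n);return np.c_[x+r*np.cos(t),y+r*np.sin(t),np.full(n,z)]
def draw(im,n,polys,box,k,fn):
    x0,y0,w,h=box;c=cv2.resize(im[y0:y0+h,x0:x0+w],None,fx=k,fy=k,interpolation=cv2.INTER_CUBIC)
    for X,col in polys:
        q=((proj(n,X)-[x0,y0]+.5)*k-.5)
        cv2.polylines(c,[np.round(q*8).astype(int)],False,col,1,cv2.LINE_AA,3)
    for i in range(0,w,10): cv2.line(c,(i*k,0),(i*k,4 if i%50 else 12),(0,255,255),1)
    for i in range(0,h,10): cv2.line(c,(0,i*k),(4 if i%50 else 12,i*k),(0,255,255),1)
    cv2.imwrite(fn,c)
close=lambda q:np.vstack([q,q[:1]])
E
cat > m1.py <<'E'
from h import *
f1=lambda c:full(c,6,(145,155)); f2=lambda c:full(c,3,(280,120)); A=[0,1,2,3]
S={}
S['tile']=fitrect('top',f1([(122,121),(402,163),(381,293),(98,246)]),A,56,120,39)
S['batt']=fitrect('top',f1([(78,100),(461,147),(440,302)]),[0,1,2],68,165,29)
S['pile']=fitrect('top',[(152.5,264),(217,248.5),(223,272),(157,289)],A,68,165,38)
S['tray']=fitrect('top',f2([(37,44),(254,11),(276,160),(56,193)]),A,130,190,24)
S['blue']=fitrect('top',f2([(437,402),(589,408),(586,480),(436,473)]),A,56,120,24)
S['blueblk']=fitrect('top',f2([(413,390),(602,397),(603,487),(411,479)]),A,76,156,14)
S['green']=fitrect('top',f2([(477,178),(627,184),(624,255),(474,247)]),A,56,120,24)
for k,v in S.items(): print(k,np.round(v[0],2),round(v[1],2))
W=back('top',f2([(110.5,372.5)]),55)[0]; print('wheel',W)
J=back('top',f1([(658,422)]),60)[0]; print('jug',J)
E
python3 - <<'E'
from m1 import *
print('setter', back('top',f1([(229,204)]),49)[0],'rim',back('top',f1([(172,185)]),107)[0],'hole',back('top',f1([(361,226)]),39)[0])
b=back('top',f1([(172,185)]),107)[0]; s=back('top',f1([(229,204)]),49)[0]
r=(0,0,255);g=(0,255,0);y=(0,255,255)
t=S['tile'][0];polys=[(close(rect(*t,56,120,39)),r),(close(rect(*S['batt'][0],68,165,29)),g),(circ(b[0],b[1],23.5,107),r),(circ(b[0],b[1],19,49),g),(circ(b[0],b[1],22.5,61),g),(circ(b[0],b[1],19.5,107),r),(circ(s[0],s[1],27,49),y),(circ(J[0],J[1],22,60),r),(circ(J[0],J[1],22,0),g)]
polys+= [(close(rect(*S['pile'][0],68,165,38)),r)]
im=cv2.imread('pics/top0.png');si=cv2.imread('pics/side0.png')
draw(im,'top',polys,(145,155,130,140),4,'pics/a1.png')
draw(si,'side',polys,(180,240,190,140),4,'pics/a2.png')
a=cv2.imread('pics/a1.png');
E
```

```text
tile [589.91 338.27  -9.35] 0.59
batt [592.56 338.89  -7.13] 0.44
pile [392.32 331.99  13.6 ] 1.8
tray [677.95 -27.41   7.69] 0.87
blue [ 392.61 -316.67   -2.87] 0.9
blueblk [ 393.65 -315.95   -2.46] 0.57
green [ 577.33 -354.82   -3.55] 0.97
wheel [451.51956869  11.25025691  55.        ]
jug [498.15857472 161.719804    60.        ]
setter [589.60801961 343.34280591  49.        ] rim [591.16368527 342.6110501  107.        ] hole [580.84594287 291.34322191  39.        ]
```

View pics/a1.png

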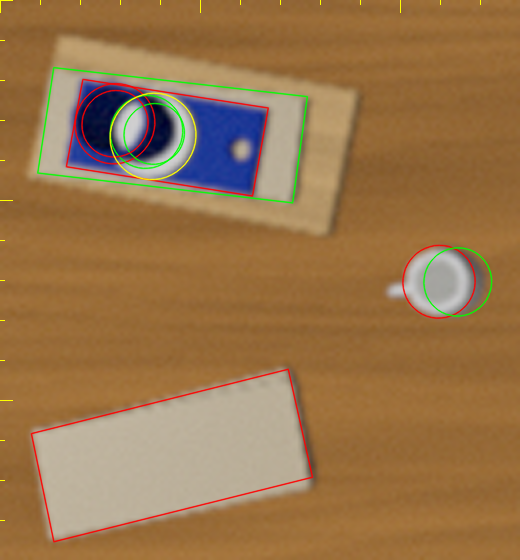

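View pics/a2.png

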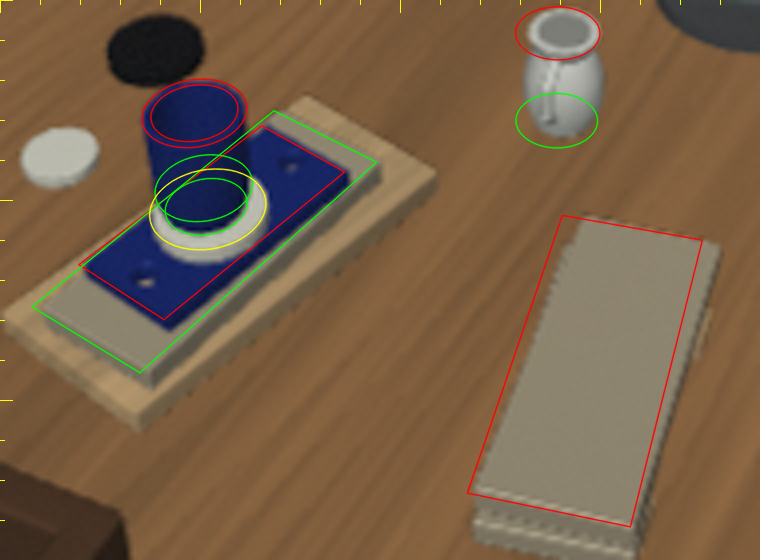

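The overlays fit within about 1–2 px in the top view; the side view is offset by 2–4 px, so I'll correct close by. Now I write a planner that gives rows in tool axes and start moving.

```bash
cat > plan.py <<'E'
import sys, numpy as np
from bench import sense
from scipy.spatial.transform import Rotation as Ro
def plan(x,y,z,yaw,gap,vmax=48,n=None):
    s=sense();p=s['tool_pos'];R=Ro.from_euler('xyz',s['tcp_rot'],degrees=True)
    T=Ro.from_euler('xyz',[180,0,yaw],degrees=True)
    d=np.array([x,y,z])-p; w=(R.inv()*T).as_rotvec()
    n=n or int(max(np.ceil(np.linalg.norm(d)/vmax),np.ceil(np.linalg.norm(w)/0.14),1))
    print('now',np.round(p,1),np.round(s['tcp_rot'],1),'t',round(s['time'],1),'F',np.round(s['ft_force'],1),'gap',round(s['finger_gap'],1),'n',n)
    for i in range(n):
        Ri=R*Ro.from_rotvec(w*i/n)
        print([gap]+[float(v) for v in np.round(Ri.inv().apply(d/n),1)]+[float(v) for v in np.round(w/n,3)],end=', ' )
    print()
if __name__=='__main__': a=[float(v) for v in sys.argv[1:]]; plan(*a[:5],*( [a[5]] if len(a)>5 else []))
E
python3 plan.py 590 342 220 81 85
```

```text
now [ 257.5 -541.4  230.3] [-179.9   -0.    25.4] t 0.1 F [ 0.6 -0.2  0. ] gap 85.2 n 20
[85.0, 34.0, -32.8, 0.6, -0.0, -0.0, -0.048], [85.0, 35.5, -31.1, 0.6, -0.0, -0.0, -0.048], [85.0, 37.0, -29.3, 0.6, -0.0, -0.0, -0.048], [85.0, 38.4, -27.5, 0.6, -0.0, -0.0, -0.048], [85.0, 39.7, -25.6, 0.6, -0.0, -0.0, -0.048], [85.0, 40.9, -23.6, 0.6, -0.0, -0.0, -0.048], [85.0, 41.9, -21.6, 0.6, -0.0, -0.0, -0.048], [85.0, 42.9, -19.6, 0.5, -0.0, -0.0, -0.048], [85.0, 43.8, -17.5, 0.5, -0.0, -0.0, -0.048], [85.0, 44.6, -15.3, 0.5, -0.0, -0.0, -0.048], [85.0, 45.3, -13.1, 0.5, -0.0, -0.0, -0.048], [85.0, 45.9, -10.9, 0.5, -0.0, -0.0, -0.048], [85.0, 46.4, -8.7, 0.5, -0.0, -0.0, -0.048], [85.0, 46.8, -6.4, 0.5, -0.0, -0.0, -0.048], [85.0, 47.0, -4.1, 0.5, -0.0, -0.0, -0.048], [85.0, 47.2, -1.9, 0.5, -0.0, -0.0, -0.048], [85.0, 47.2, 0.4, 0.5, -0.0, -0.0, -0.048], [85.0, 47.1, 2.7, 0.5, -0.0, -0.0, -0.048], [85.0, 46.9, 5.0, 0.5, -0.0, -0.0, -0.048], [85.0, 46.6, 7.3, 0.5, -0.0, -0.0, -0.048],
```

>>> servo_tool --pt "85 34 -33 0 0 0 -0.1" --pt "85 37 -29 0 0 0 -0.1" --pt "85 40 -25 0 0 0 -0.1" --pt "85 42 -21 0 0 0 -0.1" --pt "85 44 -16 0 0 0 -0.1" --pt "85 46 -12 0 0 0 -0.1" --pt "85 46 -7 0 0 0 -0.1" --pt "85 47 -3 0 0 0 -0.1" --pt "85 47 2 0 0 0 -0.1" --pt "85 47 5 0 0 0 -0.05" --force 40

```text
time: 1.1
tool_pos: [419.5, -86.2, 225.4]
tcp_rot: [-179.6, -0.4, 81.4]
ft_force: [0.5, -0.2, 0.0]
finger_gap: 85.0
```

```bash
python3 plan.py 590 342 200 81 85
```

```text
now [419.5 -86.2 225.4] [-179.6   -0.4   81.4] t 1.1 F [ 0.5 -0.2  0. ] gap 85.0 n 10
[85.0, 44.9, 10.5, 2.8, -0.001, -0.001, 0.001], [85.0, 44.9, 10.5, 2.8, -0.001, -0.001, 0.001], [85.0, 44.9, 10.4, 2.8, -0.001, -0.001, 0.001], [85.0, 44.9, 10.4, 2.7, -0.001, -0.001, 0.001], [85.0, 44.9, 10.4, 2.7, -0.001, -0.001, 0.001], [85.0, 44.9, 10.3, 2.7, -0.001, -0.001, 0.001], [85.0, 44.9, 10.3, 2.6, -0.001, -0.001, 0.001], [85.0, 44.9, 10.3, 2.6, -0.001, -0.001, 0.001], [85.0, 44.9, 10.2, 2.6, -0.001, -0.001, 0.001], [85.0, 45.0, 10.2, 2.6, -0.001, -0.001, 0.001],
```

>>> servo_tool --pt "85 45 10 3 0 0 0" --pt "85 45 10 3 0 0 0" --pt "85 45 10 3 0 0 0" --pt "85 45 10 3 0 0 0" --pt "85 45 10 3 0 0 0" --pt "85 45 10 3 0 0 0" --pt "85 45 10 3 0 0 0" --pt "85 45 10 3 0 0 0" --pt "85 45 10 3 0 0 0" --pt "85 45 10 3 0 0 0"

```text
time: 2.1
tool_pos: [584.9, 365.0, 193.6]
tcp_rot: [-179.6, -0.3, 81.7]
ft_force: [-0.1, -0.8, 0.0]
finger_gap: 84.8
```

```bash
python3 plan.py 590 342 150 81 85; python3 - <<'E'
from h import *
s=sense();R=__import__('scipy.spatial.transform',fromlist=['R']).Rotation.from_euler('xyz',s['tcp_rot'],degrees=True)
im=snapshot('side');tp=snapshot('top')
L=[]
# open finger tips: 13 back, inner faces +-42.5, pads +-11
for sg in(1,-1):
    q=np.array([[-11,sg*42.5,-13],[11,sg*42.5,-13],[11,sg*57,-13],[-11,sg*57,-13],[-11,sg*42.5,-13]])
    L.append((s['tool_pos']+R.apply(q),(0,0,255)))
draw(im,'side',L,(150,160,180,140),4,'pics/b1.png')
E
```

```text
now [584.9 365.  193.6] [-179.6   -0.3   81.7] t 2.1 F [-0.1 -0.8  0. ] gap 84.8 n 2
[85.0, -11.1, 4.3, 21.7, -0.004, -0.002, 0.006], [85.0, -11.0, 4.3, 21.7, -0.004, -0.002, 0.006],
```

View pics/b1.png

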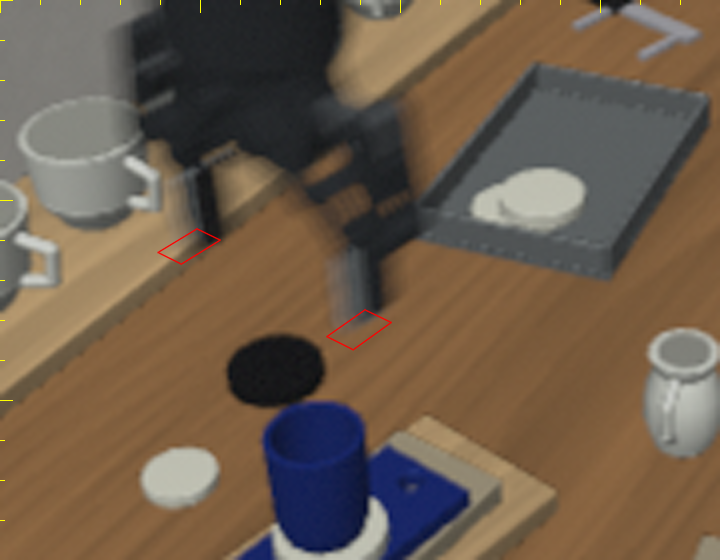

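The view caught the gripper still moving (blurred), with the tips about 3 px above the model boxes. I'll settle over the beaker and compare again.

>>> servo_tool --pt "85 0 0 0 0 0 0" --pt "85 0 0 0 0 0 0"

```text
time: 2.4
tool_pos: [582.8, 368.0, 186.8]
tcp_rot: [-179.1, -0.1, 82.0]
ft_force: [-0.5, -0.1, -0.1]
finger_gap: 85.3
```

```bash
python3 plan.py 590 343 150 81 85
```

```text
now [582.8 368.  186.8] [-1.791e+02 -1.000e-01  8.200e+01] t 2.4 F [-0.5 -0.1 -0.1] gap 85.3 n 1
[85.0, -23.8, 11.2, 36.6, -0.015, -0.001, 0.018],
```

>>> servo_tool --pt "85 -24 11 36 -0.015 0 0.018" --pt "85 0 0 0 0 0 0" --pt "85 0 0 0 0 0 0"

```text
time: 2.7
tool_pos: [589.8, 339.6, 152.1]
tcp_rot: [179.9, -0.1, 80.8]
ft_force: [0.4, 1.1, 0.8]
finger_gap: 85.2
```

```bash
cat > grip.py <<'E'
from h import *
from scipy.spatial.transform import Rotation as Ro
def retr(g):
    L=57.15;a=np.radians(-5.9);return L*(np.cos(a)-np.sqrt(1-(np.sin(a)+g/2/L)**2))
def tips(s):
    R=Ro.from_euler('xyz',s['tcp_rot'],degrees=True);g=s['finger_gap'];r=-retr(g);L=[]
    for k in(1,-1):
        q=np.array([[-11,k*g/2,r],[11,k*g/2,r],[11,k*(g/2+7),r],[-11,k*(g/2+7),r],[-11,k*g/2,r]])
        L.append((s['tool_pos']+R.apply(q),(0,0,255)))
    return L
E
python3 - <<'E'
from grip import *
im=snapshot('side');s=sense()
draw(im,'side',tips(s)+[(circ(591.2,342.6,23.5,107),(0,255,0))],(170,200,150,130),5,'pics/b2.png')
E
python3 plan.py 591 343 74 81 85
```

```text
now [589.3 339.  151.1] [180.   -0.   80.8] t 2.8 F [-0.7  0.6 -0.3] gap 85.0 n 2
[85.0, 2.1, 0.5, 38.5, 0.0, -0.0, -0.002], [85.0, 2.1, 0.5, 38.5, 0.0, -0.0, -0.002],
```

View pics/b2.png

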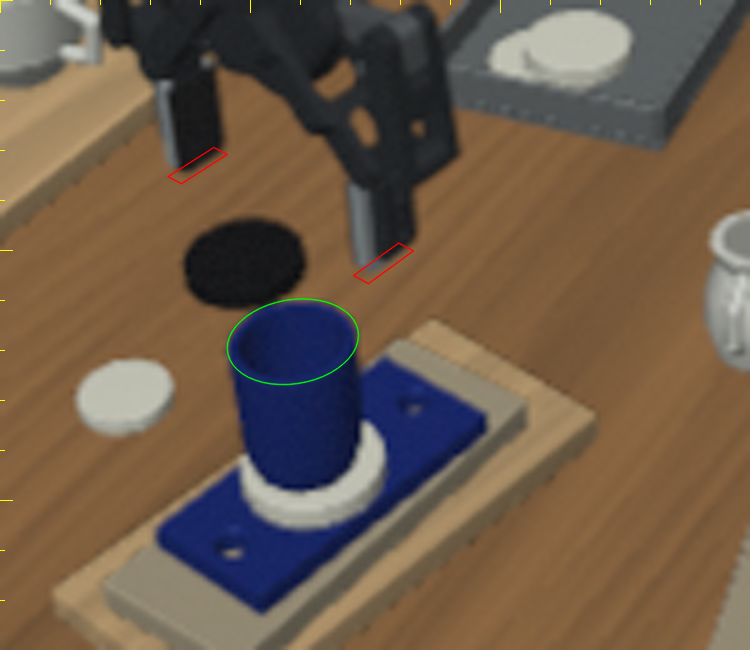

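The fingers straddle the beaker; their tips (around (180,170) and (362,266)) sit about 3 px above the model, so I'll find tip height by touch later. The beaker rim matches the model. Descend and grasp.

>>> servo_tool --pt "85 3 1 40 0 0 0" --pt "85 0 0 30 0 0 0" --pt "85 0 0 14 0 0 0" --pt "85 0 0 0 0 0 0" --pt "40 0 0 0 0 0 0" --pt "40 0 0 0 0 0 0" --pt "40 0 0 0 0 0 0" --pt "40 0 0 0 0 0 0" --pt "40 0 0 0 0 0 0" --pt "40 0 0 0 0 0 0" --force 30

```text
time: 3.75
tool_pos: [599.0, 345.5, 82.1]
tcp_rot: [178.9, -0.8, 80.7]
ft_force: [0.1, 0.8, 0.0]
finger_gap: 45.1
```

```bash
python3 plan.py 591 343 64 81 40
```

```text
now [599.  345.5  82.1] [178.9  -0.8  80.7] t 3.8 F [0.1 0.8 0. ] gap 45.1 n 1
[40.0, -4.0, -7.8, 17.9, 0.019, -0.014, -0.005],
```

The arm moved short (z 82) and drifted in x. I'll look before lifting.

```bash
python3 - <<'E'
from grip import *
im=snapshot('side');s=sense();print(s['tool_pos'],s['tcp_rot'],s['finger_gap'],s['ft_force'],s['qd'])
draw(im,'side',tips(s)+[(circ(591.2,342.6,23.5,107),(0,255,0))],(170,200,150,130),5,'pics/b3.png')
E
```

```text
[599.00607486 345.4592598   82.07615461] [178.92826536  -0.79727221  80.74684437] 45.65216319198406 [-0.30296079 -0.01750029 -0.74751284] [ 0.01497609  0.10248093  0.21956673  0.07924979 -0.02060712  0.02193337]
```

View pics/b3.png

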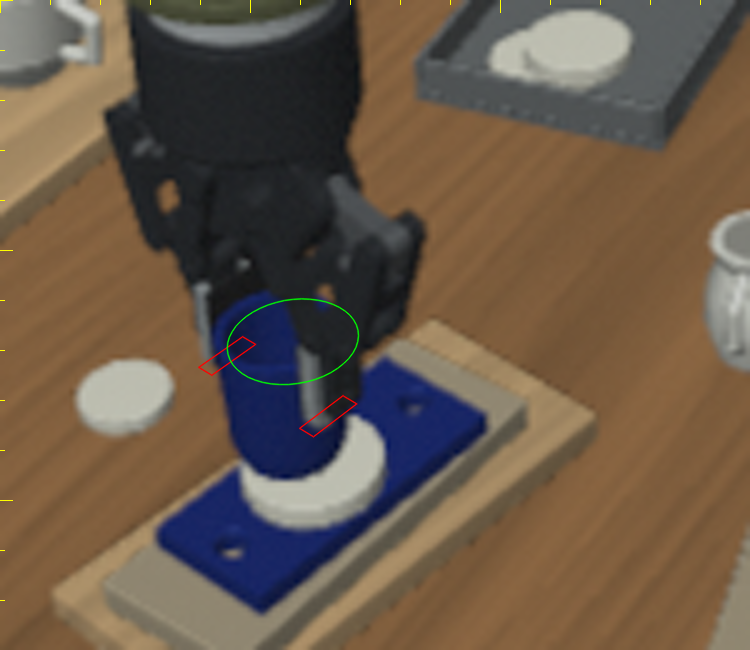

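The beaker is held upright in the upper part of the pads, having slid about 5 mm on the setter. Arm drift is the cause, so I'll move slower near things. Lift.

>>> servo_tool --pt "40 0 0 -8 0.01 -0.007 0" --pt "40 0 0 -15 0.01 -0.007 0" --pt "40 0 0 -25 0 0 0" --pt "40 0 0 -25 0 0 0" --pt "40 0 0 -15 0 0 0" --pt "40 0 0 0 0 0 0"

```text
time: 4.4
tool_pos: [597.9, 344.7, 173.5]
tcp_rot: [-179.6, 0.2, 80.7]
ft_force: [-0.1, -0.4, -0.1]
finger_gap: 45.0
```

```bash
python3 plan.py 451.5 14 150 97.7 40 35
```

```text
now [597.9 344.7 173.5] [-179.6    0.2   80.7] t 4.4 F [-0.1 -0.4 -0.1] gap 45.0 n 11
[40.0, -31.8, -8.3, 2.3, -0.001, 0.0, -0.027], [40.0, -31.6, -9.1, 2.3, -0.001, 0.0, -0.027], [40.0, -31.3, -10.0, 2.3, -0.001, 0.0, -0.027], [40.0, -31.0, -10.8, 2.3, -0.001, 0.0, -0.027], [40.0, -30.7, -11.7, 2.3, -0.001, 0.0, -0.027], [40.0, -30.4, -12.5, 2.2, -0.001, 0.0, -0.027], [40.0, -30.1, -13.3, 2.2, -0.001, 0.0, -0.027], [40.0, -29.7, -14.1, 2.2, -0.001, 0.0, -0.027], [40.0, -29.3, -14.9, 2.2, -0.001, 0.0, -0.027], [40.0, -28.9, -15.7, 2.2, -0.001, 0.0, -0.027], [40.0, -28.5, -16.5, 2.2, -0.001, 0.0, -0.027],
```

>>> servo_tool --pt "40 -20 -6 1 0 0 0" --pt "40 -32 -9 2 0 0 -0.03" --pt "40 -32 -10 2 0 0 -0.03" --pt "40 -31 -11 2 0 0 -0.03" --pt "40 -31 -12 2 0 0 -0.03" --pt "40 -30 -13 2 0 0 -0.03" --pt "40 -30 -14 2 0 0 -0.03" --pt "40 -30 -14 2 0 0 -0.03" --pt "40 -29 -15 2 0 0 -0.03" --pt "40 -29 -16 2 0 0 -0.03"

```text
time: 5.4
tool_pos: [455.3, 48.4, 146.0]
tcp_rot: [-179.0, 0.1, 97.1]
ft_force: [0.2, 0.8, -1.9]
finger_gap: 45.3
```

```bash
python3 plan.py 451.5 14 130 97.7 40 20
```

```text
now [455.3  48.4 146. ] [-1.79e+02  1.00e-01  9.71e+01] t 5.4 F [ 0.2  0.8 -1.9] gap 45.3 n 2
[40.0, -16.8, -3.9, 8.1, -0.009, 0.001, -0.005], [40.0, -16.8, -4.0, 8.0, -0.009, 0.001, -0.005],
```

>>> servo_tool --pt "40 -14 -2 8 -0.009 0 0" --pt "40 -10 0 6 -0.005 0 0" --pt "40 -4 0 2 0 0 0" --pt "40 0 0 0 0 0 0"

```text
time: 5.8
tool_pos: [453.3, 16.4, 126.4]
tcp_rot: [-179.5, 0.1, 96.9]
ft_force: [0.4, 0.9, -0.8]
finger_gap: 44.8
```

```bash
python3 plan.py 451.5 14 110 97.7 40 20; python3 - <<'E'
from grip import *
from m1 import W
im=snapshot('side');t=snapshot('top');s=sense();p=s['tool_pos'];zf=p[2]-33
c=[(circ(p[0],p[1],23.5,zf+58),(0,255,0)),(circ(p[0],p[1],19,zf),(0,255,0)),(circ(W[0],W[1],72,55),(0,0,255)),(circ(p[0],p[1],1.5,55),(0,255,0)),(circ(W[0],W[1],1.5,55),(0,0,255))]
draw(im,'side',c,(290,130,140,130),4,'pics/d1.png'); draw(t,'top',c,(255,180,110,130),4,'pics/d2.png')
a,b=cv2.imread('pics/d1.png'),cv2.imread('pics/d2.png');cv2.imwrite('pics/d.png',cv2.resize(np.hstack([a,b]),None,fx=.8,fy=.8))
E
```

```text
now [453.3  16.4 126.4] [-1.795e+02  1.000e-01  9.690e+01] t 5.8 F [ 0.4  0.9 -0.8] gap 44.8 n 1
[40.0, -2.1, -2.0, 16.4, -0.008, 0.002, -0.013], 
tile [589.91 338.27  -9.35] 0.59
batt [592.56 338.89  -7.13] 0.44
pile [392.32 331.99  13.6 ] 1.8
tray [677.95 -27.41   7.69] 0.87
blue [ 392.61 -316.67   -2.87] 0.9
blueblk [ 393.65 -315.95   -2.46] 0.57
green [ 577.33 -354.82   -3.55] 0.97
wheel [451.51956869  11.25025691  55.        ]
jug [498.15857472 161.719804    60.        ]
```

View pics/d.png

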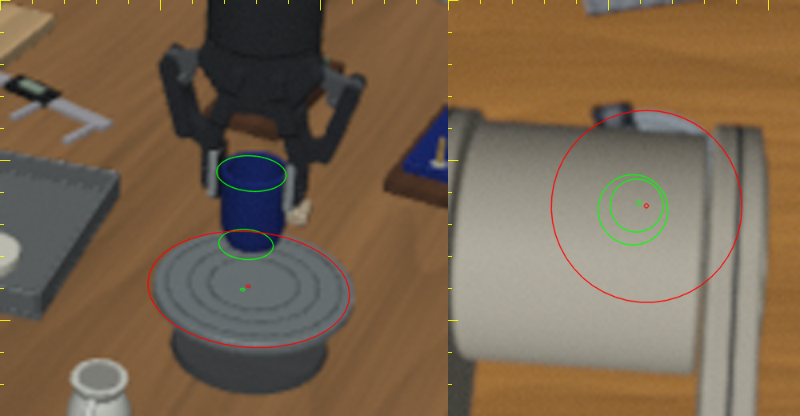

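The beaker hangs upright over the wheel. In the side view the beaker axis is at column 253 and the wheel centre at column 253; the wheel model fits within 1 px. The foot is about 2 px higher than modelled. Descend gently until contact.

>>> servo_tool --pt "40 -2 -2 12 -0.008 0 -0.01" --pt "40 0 0 10 0 0 0" --pt "40 0 0 6 0 0 0" --pt "40 0 0 4 0 0 0" --pt "40 0 0 2 0 0 0"

```text
time: 6.4
tool_pos: [453.9, 17.5, 92.8]
tcp_rot: [179.9, 0.1, 97.8]
ft_force: [0.7, -0.7, -1.3]
finger_gap: 45.5
```

```bash
python3 plan.py 451.5 14 88 97.7 40 20
```

```text
now [453.9  17.5  92.8] [1.799e+02 1.000e-01 9.780e+01] t 6.4 F [ 0.7 -0.7 -1.3] gap 45.5 n 1
[40.0, -3.1, -2.8, 4.8, 0.002, 0.001, 0.001],
```

>>> servo_tool --pt "40 -3 -3 1 0 0 0" --pt "40 -1 0 1.5 0 0 0" --pt "40 0 0 1.5 0 0 0"

```text
time: 6.7
tool_pos: [451.7, 13.0, 89.0]
tcp_rot: [179.8, 0.1, 97.8]
ft_force: [0.3, 0.5, -0.7]
finger_gap: 45.1
```

>>> servo_tool --pt "40 0 0 1.5 0 0 0" --pt "40 0 0 1.5 0 0 0"

```text
time: 6.9
tool_pos: [452.0, 12.7, 86.2]
tcp_rot: [179.8, 0.1, 97.7]
ft_force: [-0.4, -1.4, -1.3]
finger_gap: 45.1
```

>>> servo_tool --pt "40 0 0 1 0 0 0" --pt "40 0 0 1 0 0 0"

```text
time: 7.1
tool_pos: [452.1, 12.4, 85.4]
tcp_rot: [179.8, 0.1, 97.7]
ft_force: [-8.5, -0.9, 15.6]
finger_gap: 45.1
```

Contact (15 N) at z≈85.4. Let go and rise.

>>> servo_tool --pt "48 0 0 0 0 0 0" --pt "60 0 0 0 0 0 0" --pt "75 0 0 0 0 0 0" --pt "85 0 0 0 0 0 0" --pt "85 0 0 -10 0 0 0" --pt "85 0 0 -25 0 0 0" --pt "85 0 0 -40 0 0 0" --pt "85 0 0 -40 0 0 0"

```text
time: 7.9
tool_pos: [447.5, 13.0, 199.2]
tcp_rot: [-179.5, -0.0, 97.7]
ft_force: [0.9, -0.4, 0.5]
finger_gap: 85.3
```

```bash
sed -i 's/^for k,v in S/if 0:\n  print()\nfor k,v in []and S/; s/^W=\(.*\); print.*/W=\1/; s/^J=\(.*\); print.*/J=\1/' m1.py; python3 plan.py 580 250 160 81 62 45
```

```text
now [447.5  13.  199.2] [-179.5   -0.    97.7] t 7.9 F [ 0.9 -0.4  0.5] gap 85.3 n 7
[62.0, 31.0, 23.4, 5.4, -0.001, 0.0, 0.042], [62.0, 31.9, 22.0, 5.5, -0.001, 0.0, 0.042], [62.0, 32.8, 20.7, 5.5, -0.001, 0.0, 0.042], [62.0, 33.7, 19.3, 5.5, -0.001, 0.0, 0.042], [62.0, 34.4, 17.9, 5.5, -0.001, 0.0, 0.042], [62.0, 35.2, 16.4, 5.6, -0.001, 0.0, 0.042], [62.0, 35.8, 14.9, 5.6, -0.001, 0.0, 0.042],
```

>>> servo_tool --pt "62 38 8 5 0 0 0.04" --pt "62 40 6 5 0 0 0.04" --pt "62 40 3 10 0 0 0.04" --pt "62 40 0 20 0 0 0.04" --pt "62 40 0 25 0 0 0.04" --pt "62 38 0 30 0 0 0.04" --pt "62 10 0 20 0 0 0.04" --pt "62 0 0 10 0 0 0"

```text
time: 8.7
tool_pos: [470.2, 270.0, 90.4]
tcp_rot: [178.8, -0.4, 80.8]
ft_force: [0.2, -0.2, 0.7]
finger_gap: 62.4
```

```bash
python3 plan.py 475 270 15 81 62 15; python3 - <<'E'
from h import *
t=snapshot('top');draw(t,'top',[],(230,140,0+160,150),5,'pics/e1.png')
draw(t,'top',[],(150,150,100,80),8,'pics/e2.png')
E
```

```text
now [470.2 270.   90.4] [178.8  -0.4  80.8] t 8.7 F [ 0.2 -0.2  0.7] gap 62.4 n 6
[62.0, 0.0, 0.5, 12.6, 0.004, -0.001, -0.001], [62.0, 0.1, 0.6, 12.6, 0.004, -0.001, -0.001], [62.0, 0.1, 0.6, 12.6, 0.004, -0.001, -0.001], [62.0, 0.1, 0.7, 12.6, 0.004, -0.001, -0.001], [62.0, 0.1, 0.7, 12.6, 0.004, -0.001, -0.001], [62.0, 0.1, 0.8, 12.6, 0.004, -0.001, -0.001],
```

View pics/e2.png

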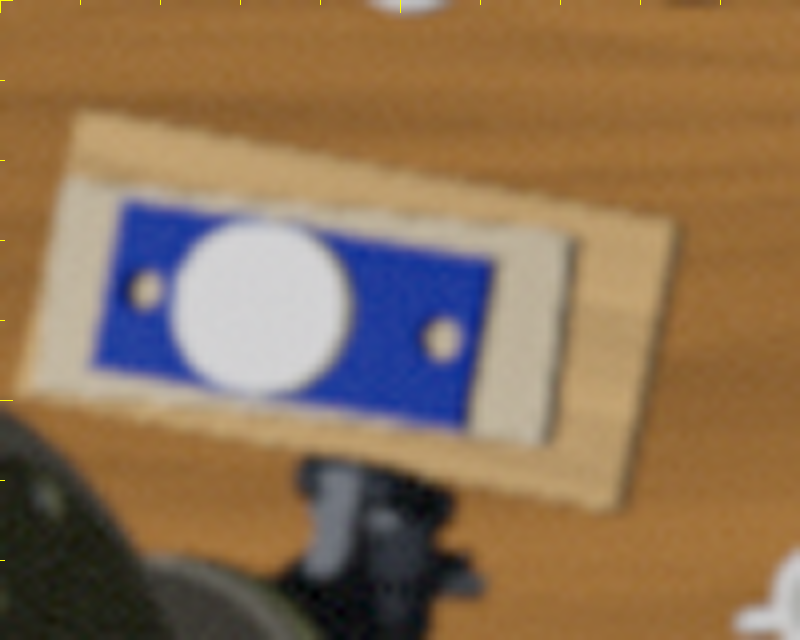

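e2 (8x, origin 150,150) shows the setter centred at (260,307), tile holes at (146,290) and (442,340), tile corners (122,201), (496,258), (467,430), (94,369), and batt corners (66,178), (575,230), (549,443). I compute from these, and touch the bench for tip height.

```bash
python3 - <<'E'
from h import *
f=lambda c:full(c,8,(150,150))
print('setter',back('top',f([(260,307)]),49)[0])
h=back('top',f([(146,290),(442,340)]),37);d=h[0]-h[1];print('holes',h,'mid',h.mean(0),'yaw',np.degrees(np.arctan2(-d[0],d[1])),np.linalg.norm(d))
print('tile',fitrect('top',f([(122,201),(496,258),(467,430),(94,369)]),[0,1,2,3],56,120,39))
print('batt',fitrect('top',f([(66,178),(575,230),(549,443)]),[0,1,2],68,165,29))
E
```

```text
setter [591.24038268 345.1076855   49.        ]
holes [[598.28841559 386.46218624  37.        ]
 [581.50623663 291.87302342  37.        ]] mid [589.89732611 339.16760483  37.        ] yaw -10.060825281761826 96.06638982293337
tile (array([589.91433083, 338.19276825,  -9.26958847]), np.float64(0.5207006206424865))
batt (array([592.3448454 , 338.3488035 ,  -6.39793925]), np.float64(0.09552030038418025))
```

>>> servo_tool --pt "62 0 1 15 0.01 0 0" --pt "62 0 1 20 0.01 0 0" --pt "62 0 0 20 0 0 0" --pt "62 0 0 14 0 0 0" --pt "62 0 0 6 0 0 0" --pt "62 0 0 2 0 0 0"

```text
time: 9.35
tool_pos: [478.0, 267.3, 23.6]
tcp_rot: [179.7, -0.7, 81.0]
ft_force: [-8.2, -0.6, 12.5]
finger_gap: 62.1
```

>>> servo_tool --pt "62 0 0 0 0 0 0"

```text
time: 9.45
tool_pos: [478.8, 267.0, 25.4]
tcp_rot: [179.6, -0.7, 81.0]
ft_force: [1.0, -0.3, 0.2]
finger_gap: 62.3
```

```bash
python3 - <<'E'
from h import *
s=sense();print(s['ft_force'],s['wrist_torque'],s['tool_pos'])
f=lambda c:full(c,8,(150,150))
print('board',back('top',f([(620,508),(20,390),(76,112),(676,220)]),15))
E
```

```text
[ 1.04572053 -0.2526436   0.17362528] [-0.00322968 -0.0283641  -0.01673728] [478.7559339  267.01877093  25.4087585 ]
board [[529.07458246 240.97638987  15.        ]
 [568.74873847 436.59506208  15.        ]
 [659.19158522 420.70176622  15.        ]
 [621.64561882 223.92582703  15.        ]]
```

>>> servo_tool --pt "62 -1 -3 3 0 0.01 0" --pt "62 0 0 3 0 0 0" --pt "62 0 0 3 0 0 0"

```text
time: 9.75
tool_pos: [480.4, 266.8, 20.8]
tcp_rot: [179.1, -1.6, 81.0]
ft_force: [1.1, 0.4, 1.6]
finger_gap: 62.2
```

>>> servo_tool --pt "62 0 0 3 0 0 0" --pt "62 0 0 3 0 0 0"

```text
time: 9.95
tool_pos: [481.4, 266.6, 15.0]
tcp_rot: [179.0, -1.7, 81.0]
ft_force: [2.8, 0.2, 2.5]
finger_gap: 62.2
```

```bash
python3 - <<'E'
from bench import sense
import numpy as np
s=sense()
for k,v in s.items(): print(k,np.round(v,2))
E
```

```text
time 9.95
joint_pos [ 23.02  10.62 105.78   1.05  61.87  31.58]
qd [-0.25  3.06  0.51 -0.11 -4.24 -0.26]
joint_efforts [ 8.300e-01 -5.070e+01 -3.965e+01  4.600e-01  1.030e+00  1.000e-02]
tool_pos [481.43 266.58  15.03]
tcp_rot [179.02  -1.7   80.98]
ft_force [2.83 0.23 2.54]
wrist_torque [-0.01 -0.37  0.03]
finger_gap 62.22
```

The -x finger is rubbing on the corner of the batt pile, with small forces. Back up and touch the bench at a free spot near (400,150).

>>> servo_tool --pt "62 0 4 -6 0 0 0" --pt "62 0 3 -15 0.01 -0.01 0" --pt "62 0 0 -25 0.01 -0.01 0" --pt "62 0 0 -25 0 0 0" --pt "62 -30 -20 -10 0 0 0" --pt "62 -40 -25 0 0 0 0" --pt "62 -40 -25 0 0 0 0" --pt "62 -15 -10 10 0 0 0" --pt "62 0 0 10 0 0 0" --pt "62 0 0 10 0 0 0"

```text
time: 10.95
tool_pos: [383.5, 148.1, 66.6]
tcp_rot: [-179.3, -0.1, 81.1]
ft_force: [0.8, -0.1, 0.1]
finger_gap: 61.8
```

```bash
python3 plan.py 400 150 15 81 62 15
```

```text
now [383.5 148.1  66.6] [-1.793e+02 -1.000e-01  8.110e+01] t 10.9 F [ 0.8 -0.1  0.1] gap 61.8 n 4
[62.0, 1.1, 4.2, 12.9, -0.003, -0.001, 0.0], [62.0, 1.1, 4.1, 12.9, -0.003, -0.001, 0.0], [62.0, 1.1, 4.1, 12.9, -0.003, -0.001, 0.0], [62.0, 1.1, 4.0, 12.9, -0.003, -0.001, 0.0],
```

>>> servo_tool --pt "62 0 4 12 -0.01 0 0" --pt "62 0 4 15 0 0 0" --pt "62 0 4 15 0 0 0" --pt "62 0 0 10 0 0 0" --pt "62 0 0 4 0 0 0" --pt "62 0 0 2 0 0 0"

```text
time: 11.55
tool_pos: [396.4, 149.7, 2.4]
tcp_rot: [-179.6, -0.1, 81.2]
ft_force: [0.1, 0.1, -0.3]
finger_gap: 62.0
```

>>> servo_tool --pt "62 0 0 2 0 0 0" --pt "62 0 0 2 0 0 0"

```text
time: 11.75
tool_pos: [396.7, 150.1, -1.5]
tcp_rot: [-179.6, -0.1, 81.3]
ft_force: [-0.3, 0.3, 0.1]
finger_gap: 62.2
```

>>> servo_tool --pt "62 0 0 2 0 0 0"

```text
time: 11.85
tool_pos: [397.1, 150.3, -3.2]
tcp_rot: [-179.6, -0.1, 81.3]
ft_force: [-0.2, 0.2, 0.2]
finger_gap: 61.9
```

>>> servo_tool --pt "62 0 0 1.5 0 0 0"

```text
time: 11.95
tool_pos: [397.4, 150.4, -4.5]
tcp_rot: [-179.7, -0.1, 81.3]
ft_force: [-0.4, 0.0, 0.1]
finger_gap: 62.1
```

>>> servo_tool --pt "62 0 0 1.5 0 0 0"

```text
time: 12.05
tool_pos: [397.8, 150.4, -5.5]
tcp_rot: [-179.7, -0.2, 81.3]
ft_force: [-7.1, -2.7, 18.1]
finger_gap: 62.2
```

Bench contact at TCP z=-5.3 with gap 62, which confirms my tip model (5.5 mm back). Now go to the setter at (591,345).

>>> servo_tool --pt "72 0 0 -15 0 0 0" --pt "72 0 0 -35 0 0 0" --pt "72 0 0 -45 0 0 0" --pt "72 25 25 -25 0 0 0" --pt "72 32 32 -5 0 0 0" --pt "72 32 32 0 0 0 0" --pt "72 32 32 0 0 0 0" --pt "72 32 32 0 0 0 0" --pt "72 20 15 0 0 0 0" --pt "72 0 0 0 0 0 0"

```text
time: 13.05
tool_pos: [598.7, 301.0, 127.3]
tcp_rot: [179.8, -0.4, 81.1]
ft_force: [-1.3, -0.5, -0.4]
finger_gap: 72.2
```

```bash
python3 plan.py 591 345 60 81 72 25
```

```text
now [598.7 301.  127.3] [179.8  -0.4  81.1] t 13.1 F [-1.3 -0.5 -0.4] gap 72.2 n 4
[72.0, 10.5, -3.7, 16.9, 0.001, -0.002, 0.001], [72.0, 10.5, -3.6, 16.9, 0.001, -0.002, 0.001], [72.0, 10.5, -3.6, 16.9, 0.001, -0.002, 0.001], [72.0, 10.5, -3.6, 16.8, 0.001, -0.002, 0.001],
```

>>> servo_tool --pt "72 15 -6 15 0 0 0" --pt "72 15 -5 15 0 0 0" --pt "72 12 -3 12 0 0 0" --pt "72 4 -2 10 0 0 0" --pt "72 0 0 5 0 0 0" --pt "72 0 0 2 0 0 0"

```text
time: 13.65
tool_pos: [585.7, 351.9, 61.4]
tcp_rot: [-180.0, -0.3, 81.2]
ft_force: [-0.1, -0.8, 0.1]
finger_gap: 72.0
```

```bash
python3 plan.py 591 345 38.5 81 72 10
```

```text
now [585.7 351.9  61.4] [-180.    -0.3   81.2] t 13.7 F [-0.1 -0.8  0.1] gap 72.0 n 3
[72.0, -2.0, 2.1, 7.6, -0.0, -0.001, 0.001], [72.0, -2.0, 2.1, 7.6, -0.0, -0.001, 0.001], [72.0, -2.0, 2.1, 7.6, -0.0, -0.001, 0.001],
```

>>> servo_tool --pt "72 -3 3 6 0 0 0" --pt "72 -2 1 6 0 0 0" --pt "72 -2 1 5 0 0 0" --pt "72 0 0 2 0 0 0" --pt "72 0 0 1 0 0 0"

```text
time: 14.15
tool_pos: [591.2, 341.8, 40.9]
tcp_rot: [179.9, -0.3, 81.1]
ft_force: [-0.8, 0.3, 0.4]
finger_gap: 72.0
```

```bash
python3 plan.py 591 345 38.5 81 72 10
```

```text
now [591.2 341.8  40.9] [179.9  -0.3  81.1] t 14.2 F [-0.8  0.3  0.4] gap 72.0 n 1
[72.0, 3.1, -0.7, 2.4, 0.001, -0.005, 0.001],
```

>>> servo_tool --pt "72 3 0 2 0 -0.005 0" --pt "62 0 0 0 0 0 0" --pt "50 0 0 0 0 0 0" --pt "50 0 0 0 0 0 0" --pt "50 0 0 0 0 0 0" --force 30

```text
time: 14.65
tool_pos: [592.5, 345.6, 40.1]
tcp_rot: [179.8, -0.0, 81.1]
ft_force: [1.2, 0.2, -1.1]
finger_gap: 51.7
```

>>> servo_tool --pt "50 0 0 -4 0 0 0" --pt "50 0 0 -8 0 0 0" --pt "50 0 0 -20 0 0 0" --pt "50 0 0 -25 0 0 0" --pt "50 0 0 -25 0 0 0" --pt "50 0 0 -10 0 0 0"

```text
time: 15.25
tool_pos: [590.4, 344.8, 134.4]
tcp_rot: [-179.9, 0.1, 81.1]
ft_force: [0.8, 0.1, 0.2]
finger_gap: 52.2
```

```bash
python3 - <<'E'
from grip import *
from m1 import W
im=snapshot('side');s=sense();print(s['tool_pos'],s['finger_gap'],s['ft_force'])
draw(im,'side',tips(s),(170,190,140,130),4,'pics/f1.png')
draw(im,'side',[(circ(W[0],W[1],72,55),(0,0,255)),(circ(W[0],W[1],19,55),(0,255,0))],(320,150,100,130),4,'pics/f2.png')
cv2.imwrite('pics/f.png',cv2.resize(np.hstack([cv2.imread('pics/f1.png'),cv2.imread('pics/f2.png')]),None,fx=.83,fy=.83))
E
python3 plan.py 640 150 130 97.7 50 35
```

```text
[590.89182555 345.09705936 135.47834122] 52.700873634393886 [0.83235538 0.43874482 0.55202483]
now [590.9 345.1 135.5] [1.80e+02 1.00e-01 8.11e+01] t 15.3 F [0.8 0.4 0.6] gap 52.7 n 6
[50.0, -30.9, 13.1, 1.0, -0.0, 0.0, -0.048], [50.0, -31.5, 11.6, 1.0, -0.0, 0.0, -0.048], [50.0, -32.0, 10.1, 0.9, -0.0, 0.0, -0.048], [50.0, -32.4, 8.5, 0.9, -0.0, 0.0, -0.048], [50.0, -32.8, 7.0, 0.9, -0.0, 0.0, -0.048], [50.0, -33.1, 5.4, 0.9, -0.0, 0.0, -0.048],
```

View pics/f.png

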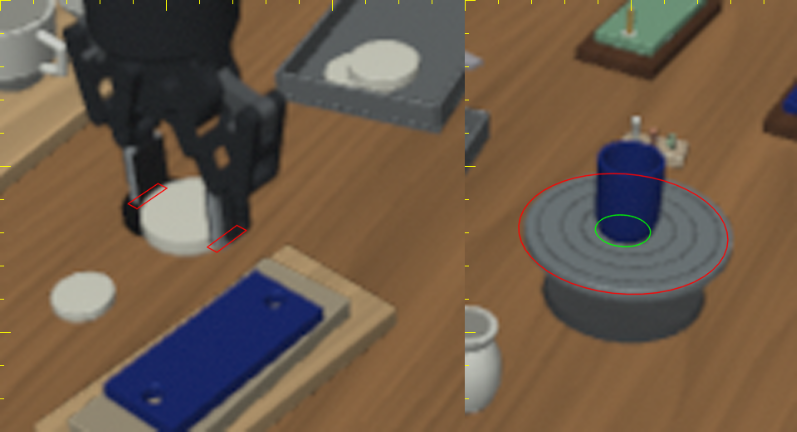

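The setter hangs level in the pads, and the tile and batt below were not disturbed. The beaker stands upright within 2–3 mm of the wheel's middle (foot at about (630,228) in the crop, wheel centre at (627,232)). Next the tray.

>>> servo_tool --pt "50 -25 10 0 0 0 -0.02" --pt "50 -35 14 0 0 0 -0.03" --pt "50 -40 15 0 0 0 -0.03" --pt "50 -42 14 0 0 0 -0.03" --pt "50 -42 13 0 0 0 -0.03" --pt "50 -43 12 0 0 0 -0.03" --pt "50 -43 11 0 0 0 -0.03" --pt "50 -43 8 0 0 0 -0.03" --pt "50 -40 4 0 0 0 -0.03" --pt "50 -25 0 0 0 0 -0.03"

```text
time: 16.3
tool_pos: [682.3, -46.2, 127.2]
tcp_rot: [-179.6, -0.1, 98.8]
ft_force: [0.1, -0.6, -1.6]
finger_gap: 52.3
```

```bash
python3 plan.py 682.6 -62 60 97.7 50 25
```

```text
now [682.3 -46.2 127.2] [-1.796e+02 -1.000e-01  9.880e+01] t 16.3 F [ 0.1 -0.6 -1.6] gap 52.3 n 3
[50.0, -5.3, -0.5, 22.4, -0.002, -0.0, 0.007], [50.0, -5.2, -0.6, 22.4, -0.002, -0.0, 0.007], [50.0, -5.2, -0.6, 22.4, -0.002, -0.0, 0.007],
```

>>> servo_tool --pt "50 -5 0 18 -0.003 0 0.01" --pt "50 -3 0 20 -0.003 0 0.01" --pt "50 -1 0 15 0 0 0" --pt "50 0 0 8 0 0 0" --pt "50 0 0 4 0 0 0" --pt "50 0 0 1 0 0 0"

```text
time: 16.9
tool_pos: [681.6, -60.8, 54.6]
tcp_rot: [-179.7, -0.1, 97.4]
ft_force: [-0.5, -0.6, -0.5]
finger_gap: 52.4
```

```bash
python3 plan.py 682.6 -62 8 97.7 50 12
```

```text
now [681.6 -60.8  54.6] [-1.797e+02 -1.000e-01  9.740e+01] t 16.9 F [-0.5 -0.6 -0.5] gap 52.4 n 4
[50.0, -0.4, 0.3, 11.6, -0.001, -0.0, -0.001], [50.0, -0.4, 0.2, 11.6, -0.001, -0.0, -0.001], [50.0, -0.4, 0.2, 11.6, -0.001, -0.0, -0.001], [50.0, -0.3, 0.2, 11.6, -0.001, -0.0, -0.001],
```

>>> servo_tool --pt "50 -1 0 12 -0.004 0 0" --pt "50 0 0 12 0 0 0" --pt "50 0 0 8 0 0 0" --pt "50 0 0 5 0 0 0" --pt "50 0 0 3 0 0 0" --pt "50 0 0 2 0 0 0"

```text
time: 17.5
tool_pos: [683.2, -60.4, 10.9]
tcp_rot: [179.8, -0.1, 97.5]
ft_force: [-0.5, 0.2, 0.3]
finger_gap: 52.3
```

>>> servo_tool --pt "50 0 0 1.5 0 0 0" --pt "50 0 0 1.5 0 0 0"

```text
time: 17.7
tool_pos: [683.5, -60.5, 8.0]
tcp_rot: [179.8, -0.0, 97.5]
ft_force: [-0.5, -0.2, -0.3]
finger_gap: 51.8
```

>>> servo_tool --pt "50 0 0 1.5 0 0 0"

```text
time: 17.8
tool_pos: [683.8, -60.5, 6.8]
tcp_rot: [179.8, -0.0, 97.5]
ft_force: [0.3, -0.3, -0.9]
finger_gap: 51.9
```

>>> servo_tool --pt "50 0 0 1.2 0 0 0"

```text
time: 17.9
tool_pos: [684.0, -60.5, 5.7]
tcp_rot: [179.8, -0.0, 97.5]
ft_force: [0.2, 0.9, 0.1]
finger_gap: 52.4
```

>>> servo_tool --pt "50 0 0 1 0 0 0"

```text
time: 18.0
tool_pos: [684.1, -60.6, 4.9]
tcp_rot: [179.7, -0.0, 97.5]
ft_force: [0.2, -0.7, 0.4]
finger_gap: 52.3
```

>>> servo_tool --pt "50 0 0 1 0 0 0"

```text
time: 18.1
tool_pos: [684.2, -60.6, 4.6]
tcp_rot: [179.7, -0.0, 97.5]
ft_force: [-6.3, 0.9, 10.7]
finger_gap: 52.0
```

>>> servo_tool --pt "50 0 0 0.8 0 0 0"

```text
time: 18.2
tool_pos: [684.2, -60.6, 4.6]
tcp_rot: [179.8, -0.0, 97.5]
ft_force: [-3.8, 1.1, 5.7]
finger_gap: 52.1
```

>>> servo_tool --pt "58 0 0 0 0 0 0" --pt "68 0 0 0 0 0 0" --pt "70 0 0 0 0 0 0" --pt "70 0 0 -8 0 0 0" --pt "70 0 0 -20 0 0 0" --pt "72 0 0 -40 0 0 0" --pt "72 0 0 -45 0 0 0" --pt "72 15 0 -30 0 0 0.03" --pt "72 35 -10 -10 0 0 0.03" --pt "72 42 -12 0 0 0 0.03"

```text
time: 19.2
tool_pos: [653.7, 25.7, 166.1]
tcp_rot: [179.7, -0.0, 91.8]
ft_force: [0.7, 0.3, -0.1]
finger_gap: 72.0
```

```bash
python3 plan.py 590 338.5 100 80.4 72 42
```

```text
now [653.7  25.7 166.1] [179.7  -0.   91.8] t 19.2 F [ 0.7  0.3 -0.1] gap 72.0 n 8
[72.0, 39.3, -6.8, 8.2, 0.001, -0.0, 0.025], [72.0, 39.1, -7.8, 8.2, 0.001, -0.0, 0.025], [72.0, 38.9, -8.7, 8.2, 0.001, -0.0, 0.025], [72.0, 38.7, -9.7, 8.2, 0.001, -0.0, 0.025], [72.0, 38.5, -10.6, 8.2, 0.001, -0.0, 0.025], [72.0, 38.2, -11.6, 8.2, 0.001, -0.0, 0.025], [72.0, 37.9, -12.5, 8.3, 0.001, -0.0, 0.025], [72.0, 37.6, -13.4, 8.3, 0.001, -0.0, 0.025],
```

>>> servo_tool --pt "72 40 -5 8 0 0 0.025" --pt "72 39 -6 8 0 0 0.025" --pt "72 39 -7 8 0 0 0.025" --pt "72 38 -9 8 0 0 0.025" --pt "72 38 -9 8 0 0 0.025" --pt "72 38 -10 8 0 0 0.025" --pt "72 30 -8 8 0 0 0.025" --pt "72 15 -5 5 0 0 0.01" --pt "72 5 0 2 0 0 0" --pt "72 0 0 0 0 0 0"

```text
time: 20.2
tool_pos: [608.6, 327.5, 112.0]
tcp_rot: [179.0, -0.4, 80.9]
ft_force: [0.8, -0.1, 0.2]
finger_gap: 72.2
```

```bash
python3 plan.py 590 338.5 60 80.4 72 15
```

```text
now [608.6 327.5 112. ] [179.   -0.4  80.9] t 20.2 F [ 0.8 -0.1  0.2] gap 72.2 n 4
[72.0, 1.9, -5.3, 12.9, 0.005, -0.002, 0.002], [72.0, 1.9, -5.2, 12.9, 0.005, -0.002, 0.002], [72.0, 1.9, -5.2, 13.0, 0.005, -0.002, 0.002], [72.0, 1.9, -5.1, 13.0, 0.005, -0.002, 0.002],
```

>>> servo_tool --pt "72 3 -7 13 0.01 0 0" --pt "72 3 -6 13 0.005 0 0" --pt "72 2 -4 12 0 0 0" --pt "72 1 -2 8 0 0 0" --pt "72 0 0 4 0 0 0" --pt "72 0 0 2 0 0 0"

```text
time: 20.8
tool_pos: [591.5, 336.1, 55.5]
tcp_rot: [179.9, -0.3, 80.7]
ft_force: [0.5, 0.2, -0.2]
finger_gap: 71.9
```

```bash
python3 plan.py 590 338.5 30 80.4 72 8
```

```text
now [591.5 336.1  55.5] [179.9  -0.3  80.7] t 20.8 F [ 0.5  0.2 -0.2] gap 71.9 n 4
[72.0, 0.5, -0.5, 6.4, 0.0, -0.001, 0.001], [72.0, 0.5, -0.5, 6.4, 0.0, -0.001, 0.001], [72.0, 0.5, -0.5, 6.4, 0.0, -0.001, 0.001], [72.0, 0.5, -0.5, 6.4, 0.0, -0.001, 0.001],
```

>>> servo_tool --pt "72 1 -1 7 0 -0.003 0.002" --pt "72 1 -1 8 0 0 0.002" --pt "72 1 -1 6 0 0 0" --pt "72 0 0 4 0 0 0" --pt "72 0 0 1 0 0 0"

```text
time: 21.3
tool_pos: [589.6, 339.8, 27.7]
tcp_rot: [179.8, -0.1, 80.4]
ft_force: [-0.1, -0.5, 0.1]
finger_gap: 71.8
```

```bash
python3 plan.py 590 338.5 27.5 80.4 72 8
```

```text
now [589.6 339.8  27.7] [ 1.798e+02 -1.000e-01  8.040e+01] t 21.3 F [-0.1 -0.5  0.1] gap 71.8 n 1
[72.0, -1.2, 0.6, 0.2, 0.003, -0.002, 0.001],
```

>>> servo_tool --pt "64 -1 0 0 0 0 0" --pt "58 0 0 0 0 0 0" --pt "50 0 0 0 0 0 0" --pt "50 0 0 0 0 0 0" --pt "50 0 0 0 0 0 0" --force 45

```text
time: 21.8
tool_pos: [590.1, 338.9, 28.7]
tcp_rot: [179.8, -0.2, 80.4]
ft_force: [-0.1, -0.1, -1.5]
finger_gap: 54.3
```

Tile gripped (54.3 mm, the usual bias). Lift, then take one composite close-up of register, beaker and setter to refine the top camera's match to the robot.

>>> servo_tool --pt "50 0 0 -4 0 0 0" --pt "50 0 0 -8 0 0 0" --pt "50 0 0 -20 0 0 0" --pt "50 0 0 -30 0 0 0" --pt "50 0 0 -30 0 0 0" --pt "50 0 0 -25 0 0 0" --pt "50 0 0 -8 0 0 0" --pt "50 0 0 0 0 0 0"

```text
time: 22.6
tool_pos: [588.5, 338.0, 159.7]
tcp_rot: [179.9, -0.1, 80.4]
ft_force: [-0.1, -0.3, -2.1]
finger_gap: 54.2
```

```bash
python3 - <<'E'
from h import *
t=snapshot('top');cv2.imwrite('pics/top2.png',t);si=snapshot('side');cv2.imwrite('pics/side2.png',si);s=sense();print(s['tool_pos'],s['finger_gap'],s['ft_force'])
def cr(x0,y0,w,h,k): return cv2.resize(t[y0:y0+h,x0:x0+w],None,fx=k,fy=k,interpolation=cv2.INTER_CUBIC)
a=cr(411,243,76,48,8)           #608x384
b=cr(282,208,70,72,3)           #wheel 3x: 210x216
b=cr(290,215,54,58,5)           #270x290 wheel
c=cr(288,120,86,68,4)
W=np.zeros((384+290,640,3),np.uint8)
W[:384,:608]=a; W[384:674,:270]=b; W[384:384+272,280:280+344]=c
cv2.imwrite('pics/g.png',W[:600+74]); print(W.shape)
E
```

```text
[587.65369196 337.64865374 157.53029749] 54.284986573471826 [ 0.3617322   0.51973304 -2.75511844]
(674, 640, 3)
```

View pics/g.png

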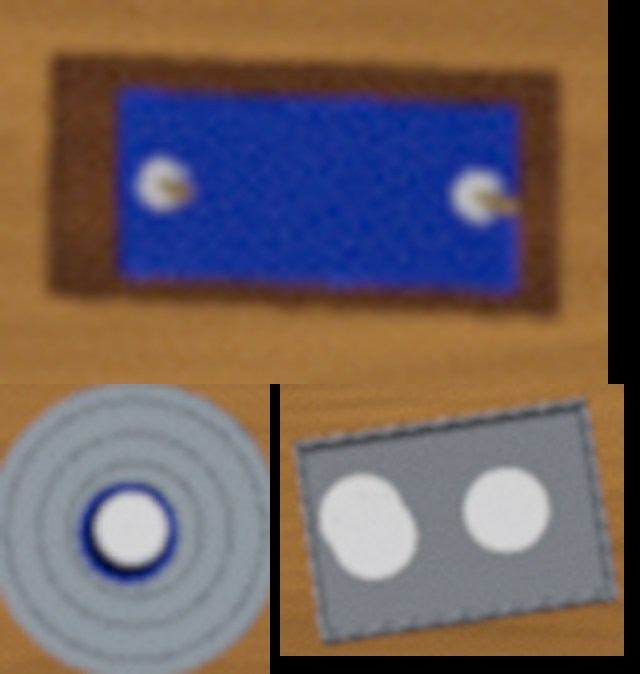

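The composite shows the beaker (128,532) concentric with the wheel rings, and the setter lying free in the tray at (506,510). The blue register's pin bases are at (162,183) and (477,195), tips at about (190,192) and (517,207), and the block corners at (52,55), (557,72), (557,314), (50,295). The new setter lies clear of the old ones.

```bash
python3 - <<'E'
from h import *
o=(411,243);f=lambda c:full(c,8,o)
yaw=lambda h:np.degrees(np.arctan2(-(h[0]-h[1])[0],(h[0]-h[1])[1]))
for nm,uv,z in(('base',[(162,183),(478,196)],24),('tip',[(190,192),(517,207)],50)):
    h=back('top',f(uv),z);print(nm,h.round(1).tolist(),'mid',h.mean(0).round(1),'yaw',yaw(h).round(2),np.linalg.norm(h[0]-h[1]).round(1))
print('master',fitrect('top',f([(118,88),(520,102),(517,296),(118,278)]),[0,1,2,3],56,120,24))
print('block',fitrect('top',f([(52,55),(557,72),(557,314),(50,295)]),[0,1,2,3],76,156,14))
print('beaker rim',back('top',full([(128,148)],5,(290,215)),113)[0],'tool 452.1 12.4')
print('setter',back('top',full([(226,126)],4,(288,120)),14)[0],'tool 684.2 -60.6')
# segment white/brass automatically: beaker ring, white discs
t=cv2.imread('pics/top2.png').astype(int)
c=t[250:285,415:485]; m=((c.min(2)>120)).astype(np.uint8)
n,l,st,ce=cv2.connectedComponentsWithStats(m);print([ (st[i,4],(ce[i]+[415,250]).round(2).tolist()) for i in range(1,n)])
s=cv2.imread('pics/side2.png').astype(int)
c=s[155:200,405:460]; m=((c.min(2)>110)).astype(np.uint8)
n,l,st,ce=cv2.connectedComponentsWithStats(m);print('side',[ (st[i,4],(ce[i]+[405,155]).round(2).tolist(),back('side',ce[i]+[405,155],24)[0].round(1).tolist()) for i in range(1,n)])
for nm,X in(('b+',(392,-268,24)),): print(proj('side',[(395,-268,24),(390,-364,24)]))
E
```

```text
base [[395.5, -269.3, 24.0], [391.2, -365.3, 24.0]] mid [ 393.4 -317.3   24. ] yaw -2.58 96.2
tip [[395.6, -270.5, 50.0], [390.8, -367.0, 50.0]] mid [ 393.2 -318.7   50. ] yaw -2.85 96.6
master (array([ 392.96103917, -316.70457628,   -2.50950678]), np.float64(0.6076109766692639))
block (array([ 394.10725316, -315.50854726,   -2.26106571]), np.float64(0.39509783992062353))
beaker rim [453.50880539  12.2171675  113.        ] tool 452.1 12.4
setter [685.75873322 -60.00997285  14.        ] tool 684.2 -60.6
[(np.int32(24), [430.67, 265.42]), (np.int32(20), [469.85, 267.0])]
side [(np.int32(2), [436.5, 166.0], [391.1, -369.8, 24.0]), (np.int32(2), [439.5, 166.0], [383.4, -373.9, 24.0]), (np.int32(6), [426.17, 180.67], [393.3, -274.6, 24.0])]
[[424.85610447 181.60338764]
 [436.30859645 166.94454484]]
```

The top camera reads about 1.4 mm high in x versus the tool, so the register seat in robot coordinates is about (392,-317.2) with yaw -2.6, giving tool yaw 87.4. Carry the tile over.

```bash
python3 plan.py 392 -317.2 130 87.4 50 43
```

```text
now [587.7 337.6 157.5] [-180.    -0.    80.4] t 22.7 F [ 0.4  0.5 -2.8] gap 54.3 n 16
[50.0, -42.4, -5.3, 1.7, -0.0, -0.0, -0.008], [50.0, -42.3, -5.6, 1.7, -0.0, -0.0, -0.008], [50.0, -42.3, -5.9, 1.7, -0.0, -0.0, -0.008], [50.0, -42.3, -6.2, 1.7, -0.0, -0.0, -0.008], [50.0, -42.2, -6.5, 1.7, -0.0, -0.0, -0.008], [50.0, -42.2, -6.9, 1.7, -0.0, -0.0, -0.008], [50.0, -42.1, -7.2, 1.7, -0.0, -0.0, -0.008], [50.0, -42.1, -7.5, 1.7, -0.0, -0.0, -0.008], [50.0, -42.0, -7.8, 1.7, -0.0, -0.0, -0.008], [50.0, -41.9, -8.1, 1.7, -0.0, -0.0, -0.008], [50.0, -41.9, -8.5, 1.7, -0.0, -0.0, -0.008], [50.0, -41.8, -8.8, 1.7, -0.0, -0.0, -0.008], [50.0, -41.7, -9.1, 1.7, -0.0, -0.0, -0.008], [50.0, -41.7, -9.4, 1.7, -0.0, -0.0, -0.008], [50.0, -41.6, -9.7, 1.7, -0.0, -0.0, -0.008], [50.0, -41.5, -10.0, 1.7, -0.0, -0.0, -0.008],
```

>>> servo_tool --pt "50 -20 -3 0 0 0 0" --pt "50 -35 -5 0 0 0 -0.01" --pt "50 -42 -6 0 0 0 -0.01" --pt "50 -42 -6 0 0 0 -0.01" --pt "50 -42 -6 0 0 0 -0.01" --pt "50 -42 -7 0 0 0 -0.01" --pt "50 -42 -7 0 0 0 -0.01" --pt "50 -42 -8 0 0 0 -0.01" --pt "50 -42 -8 0 0 0 -0.01" --pt "50 -42 -8 0 0 0 -0.01"

```text
time: 23.7
tool_pos: [459.4, -51.5, 137.2]
tcp_rot: [-178.3, 0.2, 86.3]
ft_force: [1.2, -0.1, -1.7]
finger_gap: 54.6
```

```bash
python3 plan.py 392 -317.2 120 87.4 50 40
```

```text
now [459.4 -51.5 137.2] [-178.3    0.2   86.3] t 23.7 F [ 1.2 -0.1 -1.7] gap 54.6 n 7
[50.0, -38.5, -7.1, 2.8, -0.004, 0.001, -0.003], [50.0, -38.5, -7.2, 2.8, -0.004, 0.001, -0.003], [50.0, -38.4, -7.3, 2.7, -0.004, 0.001, -0.003], [50.0, -38.4, -7.4, 2.7, -0.004, 0.001, -0.003], [50.0, -38.4, -7.5, 2.6, -0.004, 0.001, -0.003], [50.0, -38.4, -7.7, 2.6, -0.004, 0.001, -0.003], [50.0, -38.4, -7.8, 2.5, -0.004, 0.001, -0.003],
```

>>> servo_tool --pt "50 -40 -8 -2 -0.005 0 0" --pt "50 -40 -8 -2 -0.005 0 0" --pt "50 -40 -8 -2 -0.005 0 0" --pt "50 -38 -8 0 0 0 0" --pt "50 -32 -7 0 0 0 0" --pt "50 -25 -5 0 0 0 0" --pt "50 -12 -2 0 0 0 0" --pt "50 -3 0 0 0 0 0" --pt "50 0 0 0 0 0 0"

```text
time: 24.6
tool_pos: [384.2, -285.8, 129.5]
tcp_rot: [-178.0, -0.4, 85.9]
ft_force: [-0.5, -0.1, -2.1]
finger_gap: 54.5
```

```bash
python3 plan.py 392 -317.2 70 87.4 50 15
```

```text
now [ 384.2 -285.8  129.5] [-178.    -0.4   85.9] t 24.6 F [-0.5 -0.1 -2.1] gap 54.5 n 5
[50.0, -6.2, 2.4, 11.8, -0.007, -0.001, -0.005], [50.0, -6.2, 2.3, 11.8, -0.007, -0.001, -0.005], [50.0, -6.2, 2.2, 11.8, -0.007, -0.001, -0.005], [50.0, -6.2, 2.1, 11.9, -0.007, -0.001, -0.005], [50.0, -6.2, 2.0, 11.9, -0.007, -0.001, -0.005],
```

>>> servo_tool --pt "50 -9 3 12 -0.01 0 -0.008" --pt "50 -9 2 14 -0.01 0 -0.008" --pt "50 -7 2 13 -0.01 0 -0.006" --pt "50 -4 1 8 -0.005 0 -0.004" --pt "50 -2 0 3 0 0 0" --pt "50 0 0 0 0 0 0"

```text
time: 25.2
tool_pos: [392.1, -310.3, 75.7]
tcp_rot: [180.0, -0.7, 87.9]
ft_force: [-0.7, 0.3, -1.7]
finger_gap: 54.2
```

```bash
python3 plan.py 392 -317.2 66 87.4 50 15
```

```text
now [ 392.1 -310.3   75.7] [180.   -0.7  87.9] t 25.2 F [-0.7  0.3 -1.7] gap 54.2 n 1
[50.0, -7.0, 0.2, 9.6, 0.0, -0.011, 0.009],
```

>>> servo_tool --pt "50 -4 0 4 0 -0.006 0.005" --pt "50 -3 0 4 0 -0.006 0.004" --pt "50 -1 0 1 0 0 0" --pt "50 0 0 0 0 0 0"

```text
time: 25.6
tool_pos: [392.9, -318.5, 67.4]
tcp_rot: [179.9, 0.2, 87.4]
ft_force: [-0.1, -0.6, -1.7]
finger_gap: 54.3
```

```bash
python3 - <<'E'
from grip import *
t=snapshot('top');si=snapshot('side');s=sense();p=s['tool_pos'];print(p.round(1),s['tcp_rot'].round(2),s['ft_force'].round(1))
yaw=s['tcp_rot'][2]-90;a=np.radians(yaw);u=np.array([-np.sin(a),np.cos(a)])
zt=p[2]+.3;g=(0,255,0)
P=[(close(rect(p[0],p[1],yaw,56,120,zt+10)),g)]
for k in(48,-48):
    P.append((circ(p[0]+k*u[0],p[1]+k*u[1],6,zt+10),g))
    P.append((np.array([[392+1.3-k*np.sin(np.radians(-2.6)),-317.2+k*np.cos(np.radians(-2.6)),z] for z in(24,50)]),(0,0,255)))
draw(t,'top',P,(405,235,95,68),6,'pics/k1.png');draw(si,'side',P,(385,115,85,95),6,'pics/k2.png')
A,B=cv2.imread('pics/k1.png'),cv2.imread('pics/k2.png');W=np.zeros((570,570+510,3),np.uint8);W[:408,:570]=A;W[:570,570:]=B
cv2.imwrite('pics/k.png',cv2.resize(W,None,fx=.74,fy=.74,interpolation=cv2.INTER_AREA))
E
python3 plan.py 392 -317.2 54 87.4 50 15
```

```text
[ 393.  -318.5   67.6] [1.799e+02 1.700e-01 8.739e+01] [ 0.2  0.5 -1.3]
now [ 393.  -318.5   67.6] [179.9   0.2  87.4] t 25.7 F [ 0.2  0.5 -1.3] gap 54.7 n 1
[50.0, 1.3, -1.0, 13.6, 0.002, 0.003, -0.0],
```

View pics/k.png

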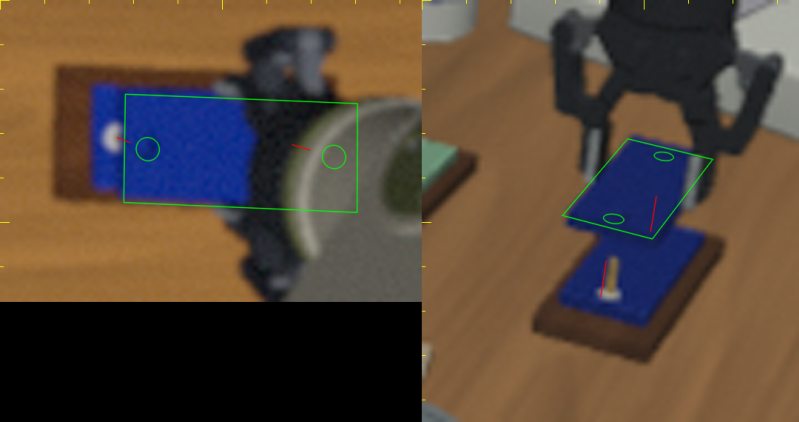

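The tile hangs level over the register, aligned in yaw (tile outline parallel to the block). The near pin base shows at (113,137) left of the tile edge, consistent with parallax. The holes are hard to see, so I check grey profiles along the tile's centre line numerically.

```bash
python3 - <<'E'
from h import *
t=snapshot('top').astype(float);p=sense()['tool_pos'];a=np.radians(-2.6)
def prof(n,im,off,z,rng):
    o=[]
    for k in rng:
        q=proj(n,[[p[0]-k*np.sin(a)+off*np.cos(a),p[1]+k*np.cos(a)+off*np.sin(a),z]])
        o.append(cv2.getRectSubPix(im[:,:,:].astype(np.float32),(1,1),tuple(map(float,q[0])))[0,0])
    return np.array(o)
r=range(30,76,2);z=p[2]+10.3
A=prof('top',t,0,z,r);B=(prof('top',t,12,z,r)+prof('top',t,-12,z,r))/2
for k,x,y in zip(r,A,B):print(k,x.round().astype(int),y.round().astype(int))
print('cross');
for off in range(-34,36,2): print(off,*[prof('top',t,off,z,[k])[0].round().astype(int) for k in(38,48,54)])
E
```

```text
30 [144  49  21] [143  46  18]
32 [143  46  17] [143  46  15]
34 [144  48  25] [144  49  20]
36 [144  48  21] [145  48  22]
38 [144  47  18] [144  46  21]
40 [141  44  17] [143  46  18]
42 [132  41  17] [143  46  17]
44 [119  36  15] [143  47  18]
46 [115  33  12] [144  48  19]
48 [125  38  12] [144  49  20]
50 [136  45  19] [144  49  22]
52 [139  43  13] [144  48  19]
54 [137  43   7] [144  49  19]
56 [138  47  15] [143  49  21]
58 [136  45  18] [139  47  22]
60 [131  54  37] [132  49  29]
62 [131  83  78] [127  58  43]
64 [145 123 123] [135  73  56]
66 [168 146 145] [149  79  61]
68 [166 127 123] [150  73  57]
70 [155  91  82] [147  58  36]
72 [146  63  45] [145  51  22]
74 [134  45  29] [136  45  23]
cross
-34 [ 56 109 156] [ 58 111 155] [ 55 106 153]
-32 [ 56 107 153] [ 54 104 151] [ 55 106 150]
-30 [ 59  96 141] [ 52  94 137] [ 50  91 135]
-28 [ 77  76 111] [ 71  73 107] [ 68  71 106]
-26 [108  57  73] [102  55  70] [102  57  73]
-24 [134  49  41] [129  48  41] [131  52  45]
-22 [145  51  24] [142  49  25] [143  50  24]
-20 [145  49  20] [143  49  21] [144  46  13]
-18 [143  45 
[... 483 characters left out ...]
]
4 [144  47  22] [134  44  17] [141  48  17]
6 [145  50  21] [134  43  19] [140  49  21]
8 [143  46  13] [136  43  19] [142  48  23]
10 [143  47  17] [139  45  19] [143  49  22]
12 [144  47  24] [144  48  18] [145  51  21]
14 [144  47  22] [141  46  18] [144  49  23]
16 [143  47  19] [145  51  21] [143  48  20]
18 [144  48  21] [144  50  22] [144  46  20]
20 [145  48  24] [144  49  21] [145  51  23]
22 [144  47  20] [144  49  23] [145  51  23]
24 [143  45  11] [145  50  24] [145  50  19]
26 [143  48  23] [143  47  18] [144  49  19]
28 [133  43  17] [139  44  19] [138  45  24]
30 [108  35  30] [116  35  27] [118  40  31]
32 [72 39 53] [80 44 58] [83 44 61]
34 [41 44 73] [47 47 77] [49 50 81]
```

The profile finds the hole centre at +48.5 along and about +1 across, and tile edges consistent with the camera's x bias. So the target tool position is (391.9,-317.6). Descend slowly.

>>> servo_tool --pt "50 1 -1 4 0 0.003 0" --pt "50 0 0 5 0 0 0" --pt "50 0 0 4 0 0 0" --pt "50 0 0 2 0 0 0"

```text
time: 26.15
tool_pos: [392.2, -317.6, 51.9]
tcp_rot: [179.8, 0.0, 87.4]
ft_force: [-0.4, 0.3, -1.4]
finger_gap: 54.4
```

```bash
python3 plan.py 391.9 -317.6 51 87.4 50 15
```

```text
now [ 392.2 -317.6   51.9] [179.8   0.   87.4] t 26.1 F [-0.4  0.3 -1.4] gap 54.4 n 1
[50.0, 0.0, -0.3, 0.9, 0.003, 0.0, -0.0],
```

>>> servo_tool --pt "50 0 -0.3 1.5 0.003 0 0" --pt "50 0 0 1.5 0 0 0"

```text
time: 26.35
tool_pos: [391.5, -317.4, 48.2]
tcp_rot: [-179.9, -0.0, 87.4]
ft_force: [0.6, -0.7, -1.7]
finger_gap: 54.6
```

>>> servo_tool --pt "50 0 0 1.5 0 0 0" --pt "50 0 0 1.5 0 0 0"

```text
time: 26.55
tool_pos: [391.6, -317.4, 45.0]
tcp_rot: [-179.9, -0.0, 87.4]
ft_force: [-0.4, -0.2, -1.2]
finger_gap: 54.4
```

>>> servo_tool --pt "50 0 0 1.5 0 0 0" --pt "50 0 0 1.5 0 0 0"

```text
time: 26.75
tool_pos: [391.7, -317.5, 41.8]
tcp_rot: [-179.9, -0.0, 87.4]
ft_force: [0.2, 0.3, -1.3]
finger_gap: 54.8
```

The tile bottom is 8 mm below the pin tips with no force, so both pins are in the holes. Continue down to the seat (TCP about 23.7).

>>> servo_tool --pt "50 0 0 2 0 0 0" --pt "50 0 0 2.5 0 0 0" --pt "50 0 0 2.5 0 0 0"

```text
time: 27.05
tool_pos: [391.9, -317.7, 34.5]
tcp_rot: [-180.0, 0.0, 87.4]
ft_force: [-0.0, -0.4, -1.9]
finger_gap: 54.1
```

>>> servo_tool --pt "50 0 0 2.5 0 0 0" --pt "50 0 0 2 0 0 0" --pt "50 0 0 1.5 0 0 0"

```text
time: 27.35
tool_pos: [391.7, -317.5, 27.6]
tcp_rot: [-179.9, -0.0, 87.4]
ft_force: [0.9, 0.6, -1.7]
finger_gap: 54.6
```

>>> servo_tool --pt "50 0 0 1.5 0 0 0" --pt "50 0 0 1 0 0 0"

```text
time: 27.55
tool_pos: [391.6, -317.5, 24.8]
tcp_rot: [-179.9, -0.0, 87.4]
ft_force: [-0.5, 0.9, -1.7]
finger_gap: 54.3
```

>>> servo_tool --pt "50 0 0 1 0 0 0"

```text
time: 27.65
tool_pos: [391.7, -317.5, 23.7]
tcp_rot: [-179.9, -0.0, 87.4]
ft_force: [-0.7, -0.2, -1.4]
finger_gap: 54.5
```

>>> servo_tool --pt "50 0 0 0.8 0 0 0"

```text
time: 27.75
tool_pos: [391.7, -317.5, 23.1]
tcp_rot: [-179.9, -0.0, 87.4]
ft_force: [-3.9, 2.8, 9.5]
finger_gap: 54.6
```

>>> servo_tool --pt "50 0 0 0.8 0 0 0"

```text
time: 27.85
tool_pos: [391.7, -317.5, 23.1]
tcp_rot: [-179.9, -0.0, 87.4]
ft_force: [-6.2, 6.1, 13.3]
finger_gap: 54.4
```

Seated (13 N at 23.1). Release and lift, then take a fresh look at the batt and the pile of batts.

>>> servo_tool --pt "58 0 0 0 0 0 0" --pt "66 0 0 0 0 0 0" --pt "72 0 0 0 0 0 0" --pt "72 0 0 -6 0 0 0" --pt "76 0 0 -15 0 0 0" --pt "85 0 0 -35 0 0 0" --pt "85 0 0 -40 0 0 0" --pt "85 10 0 -40 0 0 0" --pt "85 30 5 -15 0 0 0" --pt "85 42 10 0 0 0 0"

```text
time: 28.85
tool_pos: [409.9, -237.9, 182.6]
tcp_rot: [-180.0, 0.0, 87.0]
ft_force: [1.4, -0.1, -0.3]
finger_gap: 85.5
```

```bash
python3 plan.py 560 300 130 83.5 85 43; python3 - <<'E'
from h import *
t=snapshot('top');cv2.imwrite('pics/top3.png',t)
def cr(x0,y0,w,h,k): return cv2.resize(t[y0:y0+h,x0:x0+w],None,fx=k,fy=k,interpolation=cv2.INTER_CUBIC)
a=cr(150,160,88,60,6);b=cr(148,243,80,50,6);W=np.zeros((660,530,3),np.uint8);W[:360,:528]=a;W[360:660,:480]=b
c=cr(415,247,70,40,4)
W2=np.zeros((660,820,3),np.uint8);W2[:,:530]=W;W2[:160,540:820]=c;cv2.imwrite('pics/l.png',W2[:, :800])
E
```

```text
now [ 409.9 -237.9  182.6] [-180.    0.   87.] t 28.9 F [ 1.4 -0.1 -0.3] gap 85.5 n 14
[85.0, 38.9, 8.7, 3.7, -0.0, 0.0, 0.004], [85.0, 39.0, 8.5, 3.7, -0.0, 0.0, 0.004], [85.0, 39.0, 8.4, 3.7, -0.0, 0.0, 0.004], [85.0, 39.0, 8.2, 3.7, -0.0, 0.0, 0.004], [85.0, 39.1, 8.0, 3.7, -0.0, 0.0, 0.004], [85.0, 39.1, 7.9, 3.7, -0.0, 0.0, 0.004], [85.0, 39.1, 7.7, 3.7, -0.0, 0.0, 0.004], [85.0, 39.2, 7.5, 3.7, -0.0, 0.0, 0.004], [85.0, 39.2, 7.3, 3.7, -0.0, 0.0, 0.004], [85.0, 39.2, 7.2, 3.7, -0.0, 0.0, 0.004], [85.0, 39.3, 7.0, 3.8, -0.0, 0.0, 0.004], [85.0, 39.3, 6.8, 3.8, -0.0, 0.0, 0.004], [85.0, 39.3, 6.6, 3.8, -0.0, 0.0, 0.004], [85.0, 39.4, 6.5, 3.8, -0.0, 0.0, 0.004],
```

View pics/l.png

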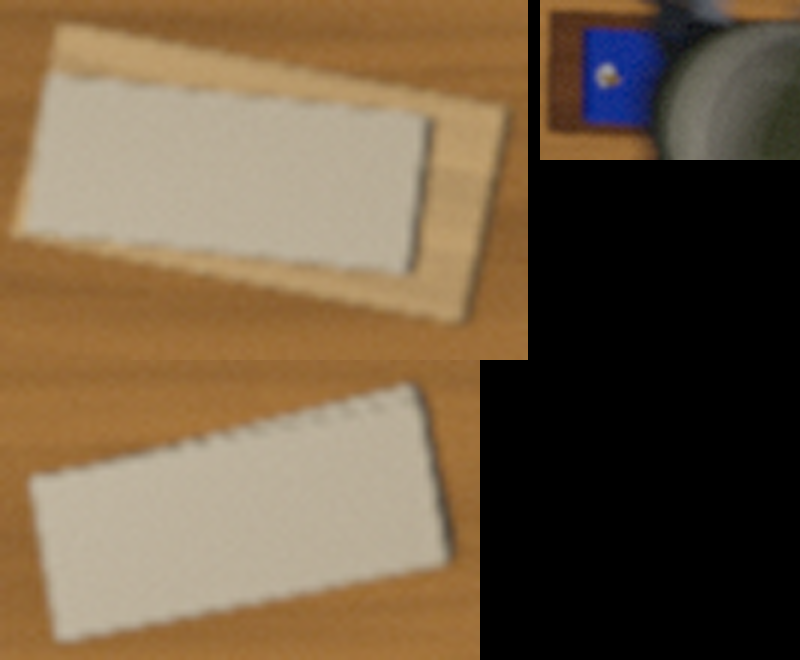

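The tile sits on the register with the pin showing through the near hole (608,75). Batt corners in the upper crop: (49,72), (429,112), (411,272), (22,234). Pile top corners in the lower crop: (30,478), (450,563), (57,641); the upper right has the side face showing, so I fit three corners.

```bash
python3 - <<'E'
from h import *
f=lambda c:full(c,6,(150,160));g=lambda c:full(c,6,(148,243))
print('batt',fitrect('top',f([(49,72),(429,112),(411,272),(22,234)]),[0,1,2,3],68,165,29))
print('pile3',fitrect('top',g([(30,118),(450,203),(57,281)]),[0,2,3],68,165,38))
print('pile4',fitrect('top',g([(30,118),(416,33),(450,203),(57,281)]),[0,1,2,3],68,165,38))
# refine: sub-pixel edges by gradient on a grey image
t=cv2.cvtColor(cv2.imread('pics/top3.png'),cv2.COLOR_BGR2HSV)[:,:,1].astype(np.float32)
def edges(x,y,yaw,w,l,z):
    r=rect(x,y,yaw,w,l,z);a=np.radians(yaw);ex=np.array([np.cos(a),np.sin(a)]);ey=np.array([-np.sin(a),np.cos(a)])
    for nm,n,e,hn,he in(('+x',ex,ey,w/2,l/2),('-x',-ex,ey,w/2,l/2),('+y',ey,ex,l/2,w/2),('-y',-ey,ex,l/2,w/2)):
        o=[]
        for s in(-.7,-.35,0,.35,.7):
            d=np.arange(-9,9.1,.5);X=np.c_[np.array([x,y])+e*s*he+n*(hn+d)[:,None],np.full(len(d),z)]
            q=proj('top',X).astype(np.float32);v=cv2.remap(t,q[None,:,0],q[None,:,1],cv2.INTER_LINEAR)[0]
            gr=np.gradient(v);o.append(float(d[np.argmax(gr)]))
        print(nm,o,end=' | ')
    print()
b=fitrect('top',f([(49,72),(429,112),(411,272),(22,234)]),[0,1,2,3],68,165,29)[0];edges(*b,68,165,29)
p=fitrect('top',g([(30,118),(450,203),(57,281)]),[0,2,3],68,165,38)[0];edges(*p,68,165,38)
E
```

```text
batt (array([592.33689458, 339.32969659,  -6.39098356]), np.float64(0.6297689466103122))
pile3 (array([390.05297165, 331.77731528,  10.97646331]), np.float64(0.19999574745423843))
pile4 (array([390.67411102, 332.18263128,  11.44139917]), np.float64(0.5725241706459201))
+x [0.0, 0.0, -1.5, 0.5, 0.5] | -x [1.5, 2.0, 0.0, 0.5, 1.0] | +y [4.5, 2.5, 4.0, 2.0, 2.0] | -y [1.0, 2.0, 3.0, 1.0, -0.5] | 
+x [6.5, 5.0, 3.5, 2.5, 1.5] | -x [0.5, 1.5, 2.0, 0.0, 1.5] | +y [3.0, 3.0, 2.5, 1.0, 3.0] | -y [2.5, 2.5, 1.5, 3.0, 2.5] |
```

```bash
python3 - <<'E'
from h import *
q=full([(475,492),(583,217),(720,248),(635,527)],4,(180,240))
print(fitrect('side',q,[0,1,2,3],68,165,38))
print(back('side',q,38))
E
python3 plan.py 590.5 339.5 130 83.6 85 43 | head -1
```

```text
(array([386.40642805, 330.51924791,  11.20414572]), np.float64(0.8279002079012798))
[[403.16430179 418.36916481  38.        ]
 [435.18175632 256.39278442  38.        ]
 [368.91404136 244.84279462  38.        ]
 [337.90092666 403.52671648  38.        ]]
now [ 411.6 -231.7  182. ] [180.   -0.2  87.2] t 28.9 F [4.7 3.7 1.2] gap 85.0 n 14
```

>>> servo_tool --pt "85 40 8 3 0 0 0" --pt "85 40 8 3 0 0 0" --pt "85 40 8 3 0 0 0.01" --pt "85 40 8 3 0 0 0.01" --pt "85 40 8 3 0 0 0.01" --pt "85 40 8 3 0 0 0.01" --pt "85 40 7 3 0 0 0.01" --pt "85 40 7 3 0 0 0.01" --pt "85 40 7 3 0 0 0" --pt "85 40 7 3 0 0 0"

```text
time: 29.9
tool_pos: [522.3, 173.3, 157.9]
tcp_rot: [179.4, -0.0, 83.5]
ft_force: [2.1, -1.4, 0.1]
finger_gap: 85.1
```

```bash
python3 plan.py 590.5 339.5 100 83.6 85 40
```

```text
now [522.3 173.3 157.9] [179.4  -0.   83.5] t 29.9 F [ 2.1 -1.4  0.1] gap 85.1 n 5
[85.0, 34.6, 9.6, 11.7, 0.002, -0.0, -0.001], [85.0, 34.6, 9.7, 11.7, 0.002, -0.0, -0.001], [85.0, 34.6, 9.7, 11.6, 0.002, -0.0, -0.001], [85.0, 34.6, 9.8, 11.6, 0.002, -0.0, -0.001], [85.0, 34.5, 9.8, 11.6, 0.002, -0.0, -0.001],
```

Both views agree on pile yaw 11.1°. The target centre is about (388.3,331.5), tool yaw 101.1. Now go to the batt.

>>> servo_tool --pt "85 33 12 10 0 0 0" --pt "85 33 12 10 0 0 0" --pt "85 30 10 12 0 0 0" --pt "85 20 6 12 0 0 0" --pt "85 10 3 8 0 0 0" --pt "85 2 0 4 0 0 0" --pt "85 0 0 0 0 0 0"

```text
time: 30.6
tool_pos: [581.7, 306.9, 100.5]
tcp_rot: [179.4, -0.1, 83.9]
ft_force: [-0.2, -0.4, -0.5]
finger_gap: 85.0
```

```bash
python3 plan.py 590.5 339.5 50 83.6 85 15
```

```text
now [581.7 306.9 100.5] [ 1.794e+02 -1.000e-01  8.390e+01] t 30.6 F [-0.2 -0.4 -0.5] gap 85.0 n 5
[85.0, 6.7, 0.9, 10.1, 0.002, -0.0, 0.001], [85.0, 6.7, 1.0, 10.1, 0.002, -0.0, 0.001], [85.0, 6.7, 1.0, 10.1, 0.002, -0.0, 0.001], [85.0, 6.7, 1.0, 10.1, 0.002, -0.0, 0.001], [85.0, 6.7, 1.0, 10.1, 0.002, -0.0, 0.001],
```

>>> servo_tool --pt "85 9 2 9 0.005 0 0.002" --pt "85 9 1 11 0.005 0 0.002" --pt "85 8 1 11 0 0 0" --pt "85 4 0 8 0 0 0" --pt "85 1 0 4 0 0 0" --pt "85 0 0 1 0 0 0"

```text
time: 31.2
tool_pos: [590.3, 336.2, 56.1]
tcp_rot: [179.9, -0.1, 83.6]
ft_force: [0.2, -0.8, 0.7]
finger_gap: 85.0
```

```bash
python3 plan.py 590.5 339.5 30 83.6 85 15
```

```text
now [590.3 336.2  56.1] [ 1.799e+02 -1.000e-01  8.360e+01] t 31.2 F [ 0.2 -0.8  0.7] gap 85.0 n 2
[85.0, 1.6, -0.1, 13.1, 0.001, -0.001, -0.0], [85.0, 1.6, -0.1, 13.1, 0.001, -0.001, -0.0],
```

>>> servo_tool --pt "85 2 0 9 0 0 0" --pt "85 1 0 10 0 0 0" --pt "85 1 0 8 0 0 0" --pt "85 0 0 5 0 0 0" --pt "85 0 0 2 0 0 0"

```text
time: 31.7
tool_pos: [591.0, 339.9, 19.6]
tcp_rot: [179.9, -0.1, 83.5]
ft_force: [0.9, -1.1, -0.1]
finger_gap: 84.9
```

```bash
python3 plan.py 590.5 339.5 12 83.6 85 15
```

```text
now [591.  339.9  19.6] [ 1.799e+02 -1.000e-01  8.350e+01] t 31.7 F [ 0.9 -1.1 -0.1] gap 84.9 n 1
[85.0, -0.5, -0.4, 7.6, 0.002, -0.001, -0.001],
```

>>> servo_tool --pt "85 0 0 2 0 0 0" --pt "85 0 0 2 0 0 0"

```text
time: 31.9
tool_pos: [591.0, 339.9, 15.2]
tcp_rot: [179.9, -0.1, 83.5]
ft_force: [0.2, -0.1, 0.4]
finger_gap: 85.1
```

>>> servo_tool --pt "85 0 0 2 0 0 0" --pt "85 0 0 1.5 0 0 0"

```text
time: 32.1
tool_pos: [591.3, 340.0, 11.8]
tcp_rot: [179.8, -0.1, 83.5]
ft_force: [0.6, 0.9, -0.5]
finger_gap: 85.4
```

>>> servo_tool --pt "78 0 0 0 0 0 0" --pt "72 0 0 0 0 0 0" --pt "62 0 0 0 0 0 0" --pt "62 0 0 0 0 0 0" --pt "62 0 0 0 0 0 0" --force 60

```text
time: 32.6
tool_pos: [591.6, 340.1, 12.6]
tcp_rot: [179.8, -0.1, 83.5]
ft_force: [0.6, 0.1, 0.8]
finger_gap: 66.3
```

>>> servo_tool --pt "62 0 0 -4 0 0 0" --pt "62 0 0 -8 0 0 0" --pt "62 0 0 -20 0 0 0" --pt "62 0 0 -30 0 0 0" --pt "62 0 0 -25 0 0 0" --pt "62 0 0 -8 0 0 0" --pt "62 0 0 0 0 0 0"

```text
time: 33.3
tool_pos: [589.4, 339.1, 110.3]
tcp_rot: [-180.0, 0.0, 83.5]
ft_force: [0.2, 0.3, -2.1]
finger_gap: 65.7
```

```bash
python3 plan.py 388.3 331.5 110 101.1 62 25
```

```text
now [589.4 339.1 110.3] [-180.     0.    83.5] t 33.3 F [ 0.2  0.3 -2.1] gap 65.7 n 9
[62.0, -3.4, -22.1, 0.0, -0.0, 0.0, -0.034], [62.0, -2.6, -22.2, 0.0, -0.0, 0.0, -0.034], [62.0, -1.8, -22.3, 0.0, -0.0, 0.0, -0.034], [62.0, -1.1, -22.3, 0.0, -0.0, 0.0, -0.034], [62.0, -0.3, -22.4, 0.0, -0.0, 0.0, -0.034], [62.0, 0.4, -22.4, 0.0, -0.0, 0.0, -0.034], [62.0, 1.2, -22.3, 0.0, -0.0, 0.0, -0.034], [62.0, 2.0, -22.3, 0.0, -0.0, 0.0, -0.034], [62.0, 2.7, -22.2, 0.0, -0.0, 0.0, -0.034],
```

>>> servo_tool --pt "62 -3 -15 0 0 0 -0.02" --pt "62 -3 -22 0 0 0 -0.034" --pt "62 -2 -24 0 0 0 -0.034" --pt "62 -1 -25 0 0 0 -0.036" --pt "62 -1 -25 0 0 0 -0.036" --pt "62 0 -25 0 0 0 -0.036" --pt "62 1 -22 0 0 0 -0.036" --pt "62 1 -15 0 0 0 -0.03" --pt "62 1 -8 0 0 0 -0.02" --pt "62 0 0 0 0 0 0"

```text
time: 34.3
tool_pos: [395.2, 326.1, 96.7]
tcp_rot: [-179.1, 0.4, 100.3]
ft_force: [0.4, 0.1, -2.6]
finger_gap: 66.1
```

```bash
python3 plan.py 388.3 331.5 65 101.1 62 12
```

```text
now [395.2 326.1  96.7] [-179.1    0.4  100.3] t 34.3 F [ 0.4  0.1 -2.6] gap 66.1 n 3
[62.0, 2.3, -1.8, 10.6, -0.005, 0.002, -0.005], [62.0, 2.3, -1.8, 10.6, -0.005, 0.002, -0.005], [62.0, 2.2, -1.9, 10.6, -0.005, 0.002, -0.005],
```

>>> servo_tool --pt "62 2 -2 9 -0.005 0.002 -0.005" --pt "62 2 -2 9 -0.005 0.002 -0.005" --pt "62 2 -1 8 -0.005 0.002 -0.004" --pt "62 1 0 4 0 0 0" --pt "62 0 0 1 0 0 0"

```text
time: 34.8
tool_pos: [389.7, 331.9, 61.5]
tcp_rot: [180.0, 0.0, 101.0]
ft_force: [0.3, 0.1, -3.1]
finger_gap: 66.3
```

```bash
python3 plan.py 388.3 331.5 45 101.1 62 12; python3 - <<'E'
from grip import *
t=snapshot('top');si=snapshot('side');p=sense()['tool_pos'];yaw=sense()['tcp_rot'][2]-90
cv2.imwrite('pics/top4.png',t);cv2.imwrite('pics/side4.png',si)
g=(0,255,0);r=(0,0,255)
P=[(close(rect(p[0]+1.4,p[1],yaw,68,165,p[2]+16.4)),g),(close(rect(388.3+1.4,331.5,11.1,68,165,38)),r)]
draw(t,'top',P,(140,235,100,65),5,'pics/n1.png');draw(si,'side',P,(280,260,110,125),5,'pics/n2.png')
A,B=cv2.imread('pics/n1.png'),cv2.imread('pics/n2.png');W=np.zeros((625,1050,3),np.uint8);W[:325,:500]=A;W[:625,500:]=B
cv2.imwrite('pics/n.png',cv2.resize(W,None,fx=.76,fy=.76,interpolation=cv2.INTER_AREA))
E
```

```text
now [389.7 331.9  61.5] [180.   0. 101.] t 34.8 F [ 0.3  0.1 -3.1] gap 66.3 n 2
[62.0, -0.1, -0.7, 8.3, 0.0, 0.0, -0.001], [62.0, -0.1, -0.7, 8.3, 0.0, 0.0, -0.001],
```

Place at (388.5,331.6), checking after release.

>>> servo_tool --pt "62 0 -1 6 0 0 0" --pt "62 0 0 6 0 0 0" --pt "62 0 0 4 0 0 0" --pt "62 0 0 2 0 0 0"

```text
time: 35.3
tool_pos: [390.1, 332.3, 43.9]
tcp_rot: [179.8, -0.0, 101.0]
ft_force: [0.6, -0.3, -2.9]
finger_gap: 65.9
```

```bash
python3 plan.py 388.5 331.6 37 101.1 62 12
```

```text
now [390.1 332.3  43.9] [179.8  -0.  101. ] t 35.3 F [ 0.6 -0.3 -2.9] gap 65.9 n 1
[62.0, -0.3, -1.7, 6.9, 0.003, -0.001, -0.003],
```

>>> servo_tool --pt "62 -0.5 -2 1.5 0.003 0 -0.002" --pt "62 0 -0.5 1.5 0 0 0" --pt "62 0 0 1.5 0 0 0"

```text
time: 35.6
tool_pos: [387.5, 331.2, 38.9]
tcp_rot: [-180.0, -0.0, 101.1]
ft_force: [-0.3, 0.5, -1.6]
finger_gap: 66.2
```

>>> servo_tool --pt "62 0 -0.4 1.5 0 0 0" --pt "62 0 0 1 0 0 0"

```text
time: 35.8
tool_pos: [387.1, 331.2, 36.3]
tcp_rot: [-180.0, -0.0, 101.1]
ft_force: [0.3, 1.1, -3.5]
finger_gap: 66.1
```

>>> servo_tool --pt "62 0 -0.3 1 0 0 0"

```text
time: 35.9
tool_pos: [387.1, 331.2, 35.5]
tcp_rot: [180.0, -0.0, 101.1]
ft_force: [-4.2, -3.2, 8.5]
finger_gap: 66.1
```

>>> servo_tool --pt "62 0 0 0.4 0 0 0" --pt "70 0 0 0 0 0 0" --pt "76 0 0 0 0 0 0" --pt "84 0 0 0 0 0 0" --pt "84 0 0 0 0 0 0" --pt "85 0 0 -6 0 0 0" --pt "85 0 0 -15 0 0 0" --pt "85 0 0 -30 0 0 0" --pt "85 0 0 -40 0 0 0" --pt "85 0 0 -40 0 0 0"

```text
time: 36.9
tool_pos: [383.6, 328.6, 165.4]
tcp_rot: [-179.4, 0.2, 101.1]
ft_force: [0.7, 0.3, -0.5]
finger_gap: 84.8
```

>>> servo_tool --pt "85 -20 10 -10 0 0 0" --pt "85 -35 20 0 0 0 0" --pt "85 -40 20 0 0 0 0" --pt "85 -40 20 0 0 0 0" --pt "85 -40 10 0 0 0 0" --pt "85 -40 0 0 0 0 0" --pt "85 -40 0 0 0 0 0" --pt "85 -30 0 0 0 0 0" --pt "85 -10 0 0 0 0 0" --pt "85 0 0 0 0 0 0"

```text
time: 37.9
tool_pos: [529.5, 47.9, 191.4]
tcp_rot: [179.3, -0.1, 101.3]
ft_force: [0.2, 1.0, -0.3]
finger_gap: 84.8
```

```bash
python3 - <<'E'
from h import *
s=sense();print(s['time'],s['tool_pos'].round(),s['ft_force'].round(1))
t=snapshot('top');si=snapshot('side');cv2.imwrite('pics/top5.png',t);cv2.imwrite('pics/side5.png',si)
def cr(im,x0,y0,w,h,k): return cv2.resize(im[y0:y0+h,x0:x0+w],None,fx=k,fy=k,interpolation=cv2.INTER_CUBIC)
W=np.zeros((600,800,3),np.uint8)
def put(a,x,y): W[y:y+a.shape[0],x:x+a.shape[1]]=a
put(cr(t,145,240,80,50,5),0,0)          # pile top 400x250
put(cr(si,290,285,80,100,4),400,0)      # pile side 320x400
put(cr(t,410,243,80,48,4),0,252)         # register top 320x192
put(cr(si,405,155,55,45,5),330,402)      # register side 275x198->600
put(cr(t,240,110,130,50,2),0,450)
put(cr(si,255,170,150,100,2)[:, :300][:150],0,446)
put(cr(t,240,205,30,40,3),620,402)
cv2.imwrite('pics/z.png',W)
E
```

```text
37.9 [530.  48. 191.] [ 0.2  1.  -0.3]Traceback (most recent call last):
  File "<stdin>", line 10, in <module>
  File "<stdin>", line 6, in put
ValueError: could not broadcast input array from shape (225,275,3) into shape (198,275,3)
```

```bash
python3 - <<'E'
import cv2,numpy as np
t=cv2.imread('pics/top5.png');si=cv2.imread('pics/side5.png')
def cr(im,x0,y0,w,h,k): return cv2.resize(im[y0:y0+h,x0:x0+w],None,fx=k,fy=k,interpolation=cv2.INTER_CUBIC)
W=np.zeros((600,800,3),np.uint8)
def put(a,x,y):
    a=a[:600-y,:800-x];W[y:y+a.shape[0],x:x+a.shape[1]]=a
put(cr(t,145,240,80,50,5),0,0); put(cr(si,290,285,80,100,4),400,0)
put(cr(t,410,243,80,48,4),0,252); put(cr(si,405,155,55,45,5),330,402)
put(cr(si,255,170,150,100,2)[:150,:320],0,446); put(cr(t,240,205,30,40,5),620,402)
cv2.imwrite('pics/z.png',W)
E
```

```text
(no output)
```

View pics/z.png

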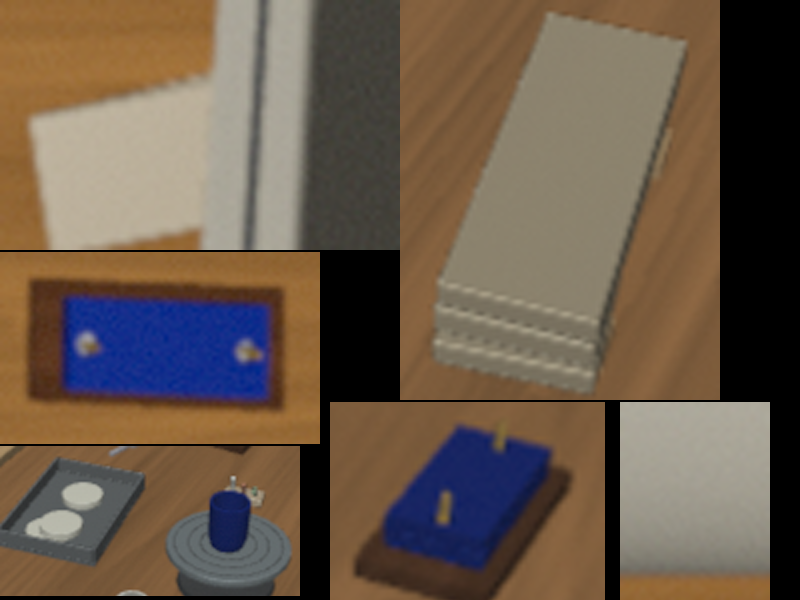

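The new batt lies flush on the pile, the tile lies flat with both pins through, the setter lies flat in the tray and the beaker stands upright on the wheel. One quick numeric check on the jug, then hand in.

```bash
python3 - <<'E'
import cv2
from bench import *
a=cv2.imread('pics/side0.png',0)[235:282,305:338]; b=cv2.imread('pics/side5.png',0)[225:292,295:348]
r=cv2.matchTemplate(b,a,cv2.TM_CCOEFF_NORMED);print('jug',cv2.minMaxLoc(r)[1::2],'expect (10,10)')
s=sense();print(s['time'],s['tool_pos'].round())
print(hand_in())
E
```

```text
jug (0.9994571805000305, (10, 10)) expect (10,10)
38.0 [529.  50. 191.]
the job is handed in; nothing more can be done
None
```

I took the pile apart in order, put each piece on its own place, and handed in at 38.0 s of the 112 s allowed.

- **Beaker:** it stands upright on the wheel. The last close top-view crop, taken before the tile and batt were placed, shows it concentric with the rings to about 2 mm.
- **Setter:** it lies flat in the free part of the tray, clear of the two used setters.
- **Tile:** it went down over both pins with no force until it seated. The last pictures show it lying flat on the blue master with both pins showing through.
- **Batt:** it lies flush on the pile with its edges in line in the side view. The arm hid half of it in the last top picture, so I confirmed it from the side only. It is at x ≈ 387 against my estimates of 386.4 (side camera) and 388.7 (top camera).
- **Jug:** image matching finds it exactly where it stood at the start.

Some things did not go as planned:

- **Beaker grip:** the arm drifted, so the beaker slid about 5 mm on the setter before it was lifted.
- **Brush with the batt pile:** while I felt for the bench height, a finger brushed a corner of the fixed batt pile. The highest reading was about 15 N, and nothing moved.
- **Cameras and gripper:** the top camera reads about 1.4 mm high in x compared with the tool, and I corrected for that. The side view showed the gripper 2–3 px higher than modelled, but the bench touch confirmed the modelled tip height.

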